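# Swap sample tubes in the bench stands and hold the next one on its side

## Robot

A 7-joint arm with a two-finger parallel gripper is mounted at the origin on a cart in front of the work surface, level with it; the furniture and walls round the work are solid. World frame = base frame: x ahead of the robot, y to its left, z up, the work surface at z = 0. Lengths are in m, angles in degrees, forces in N, time in s.
With the tool pointing down it reaches from about 0.425 to 0.875 m from the base axis. Payload 4.7 kg.
Tool frame: the origin (TCP) lies between the finger pads; the fingertips stand 8 mm ahead of it and the grasp point (between the pads) lies 11 mm behind it; x points along the fingers, z is the direction in which the jaws open and shut, and the axes are right-handed (so a half turn about x gives the same grasp; the last joint's range is limited). The gripper opens to 87 mm and grips with 3 to 60 N. Pads are 19 mm wide; open, the fingers measure 117 mm over their backs; the gripper's body (75 mm by 190 mm) begins 51 mm behind the grasp point.
Start: joints at [-65.77, 18.392, -4.016, 83.108, 1.295, 78.541, -3.26], TCP at [0.258, 0.596, 0.231] pointing down, gripper open.
Joint ranges: [-163.93, 163.93], [-17.29, 119.83], [-79.2, 71.16], [3.27, 140.29], [-89.18, 269.18], [5.43, 117.66], [-154.24, 154.24]. Speed limits (degrees/s): [147.25, 147.25, 180, 180, 180, 180, 180].

## Interface

Orientations are given as [roll, pitch, yaw] about the fixed x, y, z axes, in that order (R = Rz(yaw) Ry(pitch) Rx(roll)).
In Python, from cell import telemetry, vision, sign_off gives the robot as it stands. The module is installed in compiled form; this text tells all that it offers.
- The arm moves only by the tool drive_tool, never from a script. Its arguments are lists of equal length, an entry for each row: "offset": the shift along the tool's x, y, z in m, a list of three; "angular": the turn, a rotation vector about the tool's x, y, z in rad, a list of three. A call has 1 to 10 rows; each row is the pose to reach, as a shift and turn from the pose measured when the call began, along the tool's axes at that moment; what a row does not reach only later rows make up. A row lasts 1/8 s, in which the tool goes at most 62.5 mm and 10.7 degrees, less where a joint would pass 70% of its speed; a pose out of reach is approached as far as the arm can. A call with a gripper value outside its range is refused whole. "fingers" is the closure, from -1 (fully open) to 1 (shut), set as the call begins (left out, the last holds). The fingers move at their own pace and stop on an object; "squeeze" is the grip in N (left out, the last holds). Time passes only in rows, so rows that repeat a pose let the fingers close. It gives the time, the measured TCP pose, the force and the opening at its end, in the units of the state.
- telemetry.get_obs(): the state, without advancing time (a new reading comes with each control period).
- vision.read_camera(name): name is "scene" or "top" or "wrist"; returns a dict with "pixels" (400x640x3 uint8, red, green, blue), "intrinsics" (3x3 intrinsics, pixels), "world_from_camera" (4x4, takes a point from camera to world coordinates); the wrist camera has in their place "T_tool_cam" (4x4, takes a point from camera to tool coordinates, whose origin is the TCP and whose axes are the tool frame's). Camera axes: x right, y up, looking along -z (the intrinsics and any distortion apply to the point x, -y, -z); pixel columns grow to the right and rows downward; lengths in m; the calibration is good to about 2 mm. A picture is of the moment at which its call begins: read the wrist's pose just before it. There is no depth.
- sign_off(): hands the job in, once; it reports no verdict.
The state is a dict: "time_s": time; "qpos": joint angles; "joint_velocities": joint speeds; "effort": joint torques, N m; "tool_pos": TCP position; "tool_rot": TCP orientation; "force": force on the tool from outside, world axes, zero at the start; "wrist_torque": the same for the moment, N m; "grip_width": finger opening in m.
Only numpy, scipy, OpenCV 4.12 (cv2) and the standard library are available. Lean on these libraries where they do the work, as an engineer would, in place of code of your own. Each camera call takes 0.05 s, during which the arm holds its last target.

## Task

Swap the sample tubes: take the capped tube that lies on the ribbed tray, stand it upright with its cap up, fully home in the empty tube stand, and let go of it. Then draw the other tube out of its stand, turn it on its side and finish while still holding it there for inspection, about level, still, in the air at least 15 cm above the worktop. Leave the amber vial and the two small beakers where they stand.

Things in the scene. Friction and masses are not known exactly. Their poses are not given: they have to be found in the camera images.
- lying_tube_mid (a point): Centre of the capped sample tube that lies level on the blue ribbed tray, to the robot's right. Tube 104 mm long, 25 to 55 g: round body 27.6 mm in diameter over 90 mm from the bottom, then a fixed cap 34 mm in diameter, 14 mm long. The point is on the axis, 52 mm from either end; z along the tube to the cap, which points at first to the right and back to the near edge, within about 45 degrees.
- standing_tube_mid (a point): Centre of the other sample tube, of the same shape and size, which stands upright, cap up, in one of the two tube stands to the left of the robot. On the axis, 52 mm from either end; z towards the cap. As it stands, 40 mm of it are inside the stand, 50 mm of bare body and the cap show above the stand.
- empty_stand_mouth (a point): Centre of the mouth of the empty tube stand: a grey round fixed stand 50 mm high with a body 52 mm in diameter on a foot 74 mm in diameter and 10 mm high. Its bore is open upwards, 32 mm in diameter and 40 mm deep, without a chamfer; a tube fully home has its centre 12 mm above the mouth. z is up. Which of the two stands is the empty one varies.
- full_stand_mouth (a point): Centre of the mouth of the like stand that holds the standing tube at the start. The stands are fixed, their axes 8 cm or more apart.
- tray: The blue ribbed tray, fixed, 78 x 104 mm, 18 mm high with 6 mm ribs on top (24 mm in all). Origin: centre of its underside; x along its ribs, opposite to the direction in which the cap of the lying tube points. The lying tube rests along its middle between two ribs, its axis 36 mm above the worktop, and is lifted off freely.
- lying_tube: The same tube as lying_tube_mid; origin at the centre of its bottom, z towards the cap.
- standing_tube: The same tube as standing_tube_mid; origin at the centre of its bottom, z towards the cap.
- amber_vial: Bystander: small amber bottle, 28 mm in diameter, 50 mm high, standing near the stands; origin at the centre of its underside.
- small_beaker: Bystander: small clear beaker, 54 mm in diameter, 68 mm high; origin at the centre of its underside.
- large_beaker: Bystander: clear beaker, 64 mm in diameter, 80 mm high; origin at the centre of its underside.
Not all that is in view belongs to the job. Leave any pink look-alike of the standing_tube alone.

How it is judged:
By the outcome, as a careful person would: the job done as asked, in the order asked, and still so for the second after the job is handed in, while the arm keeps its last pose, push and grip.
It also fails if it takes over 67 s, if anything falls off the work surface, if the arm or the gripper's body presses on something with over 40 N, if the wrist force passes 120 N, or if a joint passes its speed limit or range.

## Working session

There is one attempt and no reset: what is moved stays moved. The work goes in short steps, Python scripts to look and compute and a tool call to move; the robot and the scene stay as the last step left them, time stands still between calls to the robot, and variables do not carry over. Pictures are saved under pics/ and viewed, and the job is handed in when it is done.

Besides the shell and the picture viewer there is one more tool, called after "Request:" by a JSON object that holds its "method" and its "body". drive_tool: Moves the arm, as the interface text tells. Its arguments: {"type":"object","properties":{"offset":{"type":"array"},"angular":{"type":"array"},"fingers":{"type":"number"},"squeeze":{"type":"number"}},"required":["offset","angular"]}

```bash
mkdir -p pics; cat > h.py <<'E'
import numpy as np, cv2
from scipy.spatial.transform import Rotation as R
from cell import telemetry, vision
def save(n,img): cv2.imwrite('pics/'+n+'.png',cv2.cvtColor(img,cv2.COLOR_RGB2BGR))
def tool():
    o=telemetry.get_obs(); T=np.eye(4); T[:3,3]=o['tool_pos']; T[:3,:3]=R.from_euler('xyz',o['tool_rot'],degrees=True).as_matrix(); return T,o
def cam(n):
    T,o=tool(); c=vision.read_camera(n)
    W=c['world_from_camera'] if 'world_from_camera' in c else T@np.array(c['T_tool_cam'])
    return np.array(c['pixels']),np.array(c['intrinsics']),np.array(W),c
def ray(K,W,u,v):
    d=np.linalg.inv(K)@np.array([u,v,1.]); d=W[:3,:3]@np.array([d[0],-d[1],-d[2]]); return W[:3,3],d
def onz(K,W,u,v,z):
    o,d=ray(K,W,u,v); return o+d*(z-o[2])/d[2]
def proj(K,W,p):
    q=np.linalg.inv(W)@np.append(p,1); q=K@np.array([q[0],-q[1],-q[2]]); return q[:2]/q[2]
E
python3 - <<'E'
from h import *
for n in ['scene','top','wrist']:
    p,K,W,c=cam(n); save(n+'0',p); print(n,c.keys(),K.round(1).tolist(),W.round(4).tolist(),c.get('distortion'))
    np.savez(n+'0.npz',K=K,W=W,p=p)
T,o=tool(); print(o)
E
```

```text
scene dict_keys(['pixels', 'intrinsics', 'world_from_camera']) [[461.7, 0.0, 315.7], [0.0, 461.7, 193.7], [0.0, 0.0, 1.0]] [[-0.5467, 0.5869, -0.5972, -0.3965], [-0.8373, -0.382, 0.3912, 0.5952], [0.0015, 0.7139, 0.7002, 1.0843], [0.0, 0.0, 0.0, 1.0]] None
top dict_keys(['pixels', 'intrinsics', 'world_from_camera']) [[490.1, 0.0, 325.9], [0.0, 490.1, 206.5], [0.0, 0.0, 1.0]] [[-0.002, 0.9974, -0.0721, 0.3347], [-0.9999, -0.0028, -0.0104, 0.0351], [-0.0105, 0.0721, 0.9973, 1.6446], [0.0, 0.0, 0.0, 1.0]] None
wrist dict_keys(['pixels', 'intrinsics', 'T_tool_cam']) [[290.8, 0.0, 318.8], [0.0, 290.8, 198.4], [0.0, 0.0, 1.0]] [[0.3969, -0.8911, -0.2198, 0.1987], [0.9179, 0.3849, 0.0971, 0.622], [-0.0019, -0.2403, 0.9707, 0.3823], [0.0, 0.0, 0.0, 1.0]] None
{'time_s': 0.15, 'qpos': array([-65.76868915,  18.4306413 ,  -4.01641894,  83.15765851,
         1.2945625 ,  78.54102427,  -3.26000097]), 'joint_velocities': array([-0.09798943, -0.06621285, -0.05281342, -0.20492198, -0.04736362,
       -0.07568631, -0.06411488]), 'effort': array([ 8.99462111e-05, -4.91797757e+01, -4.04361980e-01, -3.12876427e+01,
       -6.39466289e-02,  4.04475268e-02,  1.25614729e-04]), 'tool_pos': array([0.25826298, 0.59605531, 0.22970811]), 'tool_rot': array([-177.08436372,   89.9157617 , -110.50555339]), 'force': array([ 0.01421565, -0.18867643, -0.21279692]), 'wrist_torque': array([-0.00032051,  0.05150161, -0.0713992 ]), 'grip_width': 0.08712276754653638}
```

View pics/scene0.png

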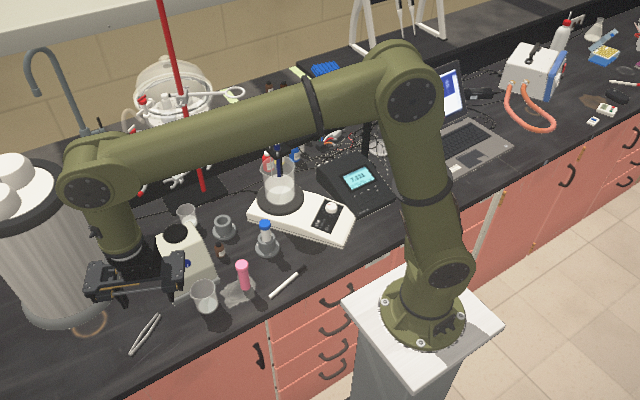

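View pics/top0.png

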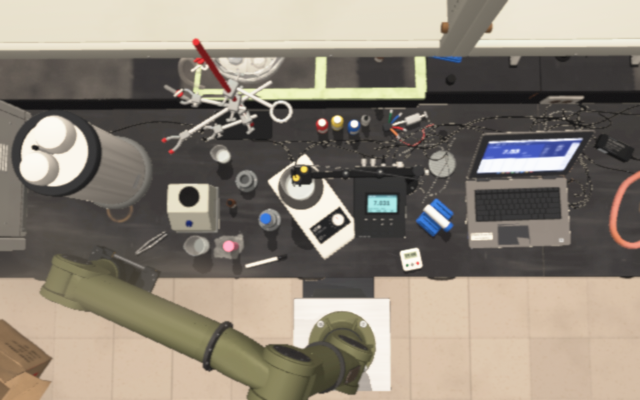

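View pics/wrist0.png

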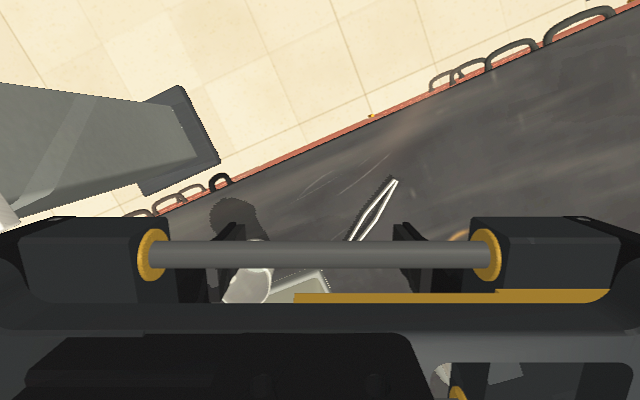

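```bash
python3 - <<'E'
from h import *
d=np.load('top0.npz'); p=d['p']; K=d['K'];W=d['W']
a=cv2.resize(p[190:245,400:470],None,fx=8,fy=8,interpolation=cv2.INTER_CUBIC)
save('tray_top',a)
b=cv2.resize(p[135:270,180:310],None,fx=4.4,fy=4.4,interpolation=cv2.INTER_CUBIC)
save('stands_top',b)
p=np.load('scene0.npz')['p']
save('stands_sc',cv2.resize(p[190:320,150:310],None,fx=4.5,fy=4.5,interpolation=cv2.INTER_CUBIC))
E
```

```text
(no output)
```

View pics/tray_top.png

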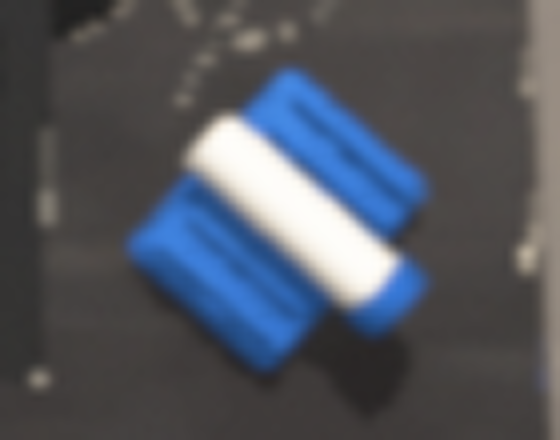

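View pics/stands_top.png

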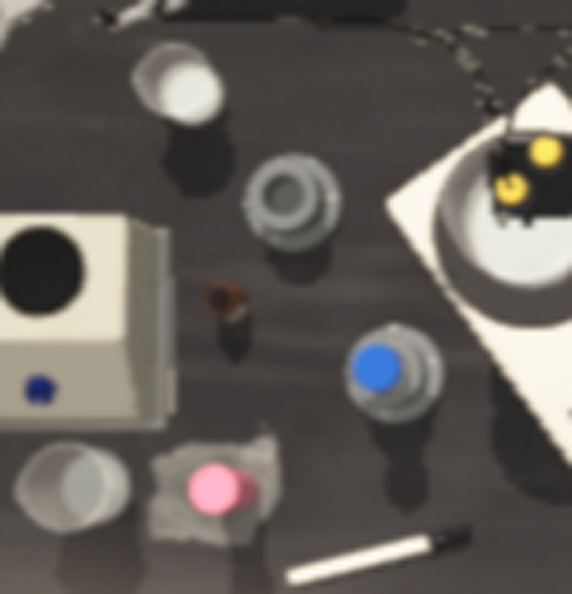

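View pics/stands_sc.png

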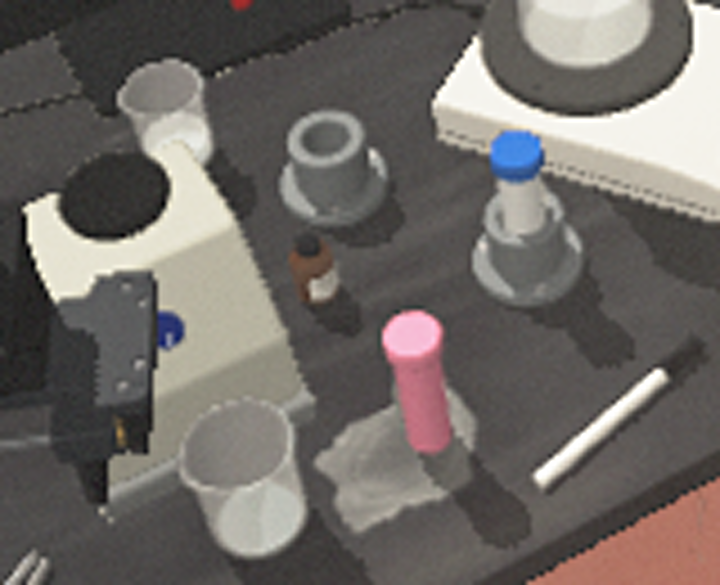

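```bash
python3 - <<'E'
from h import *
d=np.load('top0.npz'); p=d['p']; K=d['K'];W=d['W']
s=np.load('scene0.npz'); Ks=s['K'];Ws=s['W']
f=lambda x,y,x0,y0,k:(x0+(x+.5)/k-.5,y0+(y+.5)/k-.5)
# lying tube
sub=p[190:245,400:470].astype(int); m=(sub.min(2)>150)
m=m.astype(np.uint8); n,l,st,ce=cv2.connectedComponentsWithStats(m); print(st[1:],ce[1:])
k=1+np.argmax([ (20<q[4]<2000)*q[4]*(abs(c[0]-37)<8) for q,c in zip(st[1:],ce[1:])])
c=ce[k]+[400,190]; ys,xs=np.nonzero(l==k); ax=np.linalg.svd(np.c_[xs,ys]-[xs.mean(),ys.mean()],full_matrices=False)[2][0]
P=np.array([onz(K,W,x+400,y+190,0.036) for x,y in zip(xs,ys)])
cc=P.mean(0)[:2]; a=np.linalg.svd(P[:,:2]-cc,full_matrices=False)[2][0]; 
if a[1]>0:a=-a
t=(P[:,:2]-cc)@a; w=(P[:,:2]-cc)@[-a[1],a[0]]
print('white centre',cc,'axis',a,np.degrees(np.arctan2(a[1],a[0])),t.min(),t.max(),w.min(),w.max())
for nm,(x,y) in dict(bot=(208,137),cap=(402,310)).items(): print(nm,onz(K,W,*f(x,y,400,190,8),0.036))
mt=onz(K,W,*f(285,196,180,135,4.4),0.05); print('empty mouth top',mt, 'outer',onz(K,W,*f(287,199,180,135,4.4),0.05))
print('empty mouth scene',onz(Ks,Ws,*f(326,140,150,190,4.5),0.05))
print('foot empty', onz(K,W,*f(292,201,180,135,4.4),0.005))
print('full cap top',onz(K,W,*f(377,369,180,135,4.4),0.114),'scene',onz(Ks,Ws,*f(518,148,150,190,4.5),0.114))
print('full foot',onz(K,W,*f(395,373,180,135,4.4),0.01),onz(Ks,Ws,*f(527,258,150,190,4.5),0.01))
for nm,(x,y,z) in dict(vialcap=(222,298,.05),beakS=(165,75,.068),beakL=(60,485,.08),pink=(213,489,.11)).items(): print(nm,onz(K,W,*f(x,y,180,135,4.4),z))
E
```

```text
[[ 24  15  26  23 244]] [[36.31967213 25.8442623 ]]
white centre [ 0.41920177 -0.31011255] axis [-0.66199746 -0.74950608] -131.45238891515655 -0.04701216882939515 0.04635469582860123 -0.014247640307173884 0.014274156530147405
bot [ 0.4493815  -0.27543253  0.036     ]
cap [ 0.37822698 -0.35343195  0.036     ]
empty mouth top [0.54058983 0.31906191 0.05      ] outer [0.53833264 0.31754522 0.05      ]
empty mouth scene [0.54231768 0.31785907 0.05      ]
foot empty [0.54252305 0.32166101 0.005     ]
full cap top [0.40820754 0.24085588 0.114     ] scene [0.41238865 0.23706462 0.114     ]
full foot [0.41012761 0.24112672 0.01      ] [0.40995143 0.2406029  0.01      ]
vialcap [0.46440413 0.36522261 0.05      ]
beakS [0.62880877 0.40582256 0.068     ]
beakL [0.32618759 0.47514422 0.08      ]
pink [0.32330268 0.35756121 0.11      ]
```

```bash
python3 - <<'E'
from h import *
c=vision.read_camera('wrist'); T,o=tool()
print(np.array(c['T_tool_cam']).round(3)); print(T.round(3))
d=np.load('top0.npz'); p=d['p']
save('mid_top',cv2.resize(p[90:280,260:470],None,fx=3.1,fy=3.1,interpolation=cv2.INTER_CUBIC))
p=np.load('scene0.npz')['p']
save('mid_sc',cv2.resize(p[100:260,230:400],None,fx=3.7,fy=3.7,interpolation=cv2.INTER_CUBIC))
E
```

```text
[[ 0.     0.24  -0.971 -0.153]
 [ 0.001  0.971  0.24   0.065]
 [ 1.    -0.001 -0.    -0.   ]
 [ 0.     0.     0.     1.   ]]
[[-0.    -0.918  0.397  0.258]
 [-0.001  0.397  0.918  0.596]
 [-1.    -0.    -0.001  0.23 ]
 [ 0.     0.     0.     1.   ]]
```

View pics/mid_top.png

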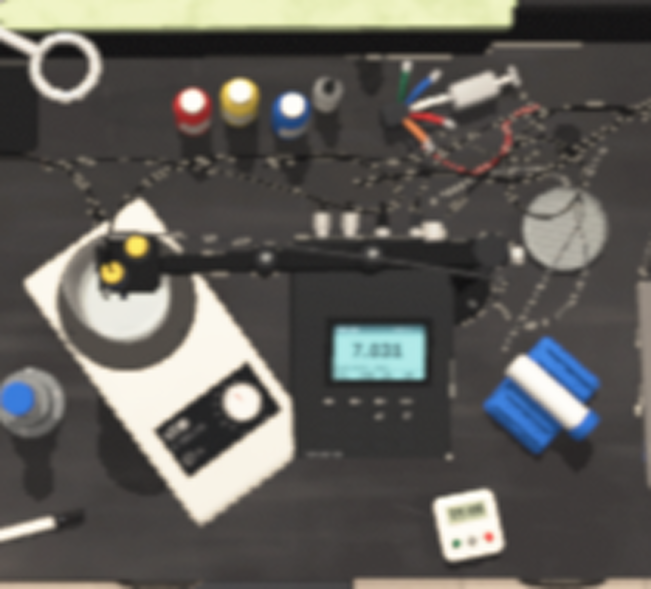

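View pics/mid_sc.png

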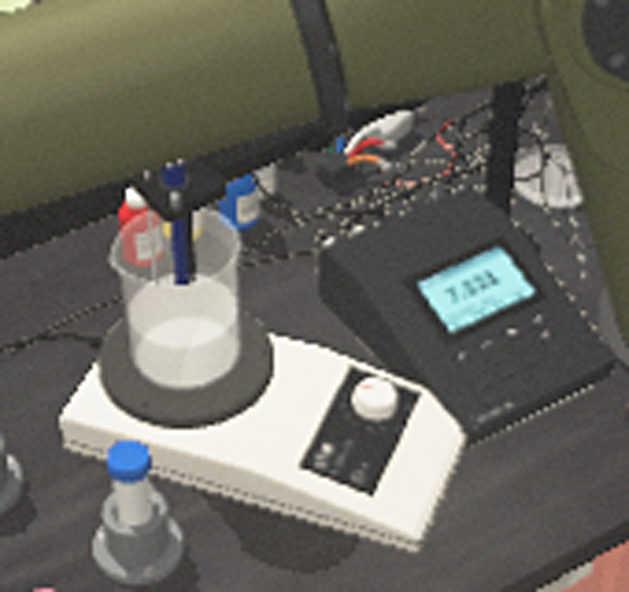

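```bash
cat >> h.py <<'E'
def rows(poses,T=None):
    """poses: list of (p,Rm) world; prints tool-frame rows"""
    if T is None: T,_=tool()
    O=[];A=[]
    for p,Rm in poses:
        O.append([float(x) for x in np.round(T[:3,:3].T@(np.array(p)-T[:3,3]),4)])
        A.append([float(x) for x in np.round(R.from_matrix(T[:3,:3].T@Rm).as_rotvec(),3)])
    print('offset',O); print('angular',A)
def down(az): # tool pointing down, z_tool at azimuth az deg
    z=np.array([np.cos(np.radians(az)),np.sin(np.radians(az)),0]); x=np.array([0,0,-1.]); return np.c_[x,np.cross(z,x),z]
def log():
    import json
    T,o=tool(); open('log.txt','a').write(json.dumps([list(map(float,o['qpos'])),T.tolist()])+'\n')
E
python3 - <<'E'
from h import *
log()
d=np.load('top0.npz'); K=d['K'];W=d['W']
print('pole base?',onz(K,W,411.6,185,0),'nadir px',proj(K,W,[.335,.035,0]), 'timer',onz(K,W,411,260,0.02))
for z in (.1,.2,.3): print(z,proj(K,W,[.5,-.17,z]),onz(K,W,418,172,z))
P=[]
for i in range(1,11):
    s=i/10; az=66.6-54*s; r=.65-.1*s; z=min(.45,.23+.055*i)
    P.append(([r*np.cos(np.radians(az)),r*np.sin(np.radians(az)),z],down(az)))
rows(P)
E
```

```text
pole base? [ 0.52533577 -0.23665363  0.        ] nadir px [331.12718485 241.7997411 ] timer [ 0.27470795 -0.22775535  0.02      ]
0.1 [395.7886542  189.37038071] [ 0.55512655 -0.24098918  0.1       ]
0.2 [400.2356686  185.75920271] [ 0.54085527 -0.22311753  0.2       ]
0.3 [405.33933219 181.61479569] [ 0.52658399 -0.20524587  0.3       ]
offset [[-0.0551, -0.06, -0.0126], [-0.1101, -0.1178, -0.0309], [-0.1651, -0.1727, -0.0544], [-0.22, -0.2243, -0.0827], [-0.22, -0.2722, -0.1152], [-0.2199, -0.3159, -0.1517], [-0.2199, -0.3553, -0.1915], [-0.2198, -0.39, -0.2343], [-0.2198, -0.4199, -0.2795], [-0.2197, -0.4448, -0.3265]]
angular [[0.094, -0.001, 0.0], [0.188, -0.001, 0.0], [0.282, -0.001, 0.0], [0.377, -0.001, 0.0], [0.471, -0.001, 0.0], [0.565, -0.001, 0.0], [0.659, -0.001, 0.0], [0.754, -0.001, 0.001], [0.848, -0.001, 0.001], [0.942, -0.001, 0.001]]
```

Request:
{"method": "drive_tool", "body": {"offset": [[-0.055, -0.04, -0.01], [-0.11, -0.09, -0.02], [-0.16, -0.145, -0.045], [-0.2, -0.195, -0.07], [-0.22, -0.24, -0.095], [-0.22, -0.285, -0.125], [-0.22, -0.33, -0.165], [-0.22, -0.37, -0.21], [-0.22, -0.405, -0.255], [-0.22, -0.44, -0.32]], "angular": [[0.07, 0, 0], [0.15, 0, 0], [0.24, 0, 0], [0.33, 0, 0], [0.42, 0, 0], [0.52, 0, 0], [0.62, 0, 0], [0.73, 0, 0], [0.83, 0, 0], [0.94, 0, 0]]}}

```text
time_s: 1.45
tool_pos: [0.5331, 0.1467, 0.4497]
tool_rot: [-130.0, 89.9, -117.5]
force: [0.5, -0.1, 0.5]
grip_width: 0.0871
```

```bash
python3 - <<'E'
from h import *
log(); T,o=tool(); print(o['qpos'].round(2),o['tool_pos'].round(4),o['time_s'])
P=[]
for i in range(1,11):
    s=i/10; az=13-50*s; r=.55-.04*s; z=.45-.1*s
    P.append(([r*np.cos(np.radians(az)),r*np.sin(np.radians(az)),z],down(az+i*2)))
rows(P)
E
```

```text
[-35.83   5.72  19.79  73.94  -1.89 100.75  -3.99] [0.5331 0.1467 0.4497] 1.45
offset [[0.0098, -0.0706, -0.0079], [0.0199, -0.1172, -0.0176], [0.03, -0.1625, -0.0313], [0.04, -0.206, -0.0488], [0.0501, -0.2475, -0.0699], [0.0602, -0.2868, -0.0943], [0.0703, -0.3234, -0.1219], [0.0804, -0.3572, -0.1524], [0.0904, -0.388, -0.1855], [0.1005, -0.4155, -0.2209]]
angular [[0.044, -0.001, 0.001], [0.096, -0.001, 0.001], [0.148, -0.001, 0.001], [0.201, -0.001, 0.001], [0.253, -0.001, 0.001], [0.305, -0.001, 0.002], [0.358, -0.001, 0.002], [0.41, -0.001, 0.002], [0.462, -0.001, 0.002], [0.515, -0.001, 0.002]]
```

Request:
{"method": "drive_tool", "body": {"offset": [[0.01, -0.06, -0.007], [0.02, -0.115, -0.018], [0.03, -0.165, -0.031], [0.04, -0.21, -0.049], [0.05, -0.25, -0.07], [0.06, -0.29, -0.095], [0.07, -0.325, -0.122], [0.08, -0.36, -0.152], [0.09, -0.39, -0.185], [0.1, -0.415, -0.22]], "angular": [[0.05, 0, 0], [0.1, 0, 0], [0.15, 0, 0], [0.2, 0, 0], [0.25, 0, 0], [0.3, 0, 0], [0.36, 0, 0], [0.41, 0, 0], [0.46, 0, 0], [0.51, 0, 0]]}}

```text
time_s: 2.7
tool_pos: [0.4068, -0.3077, 0.35]
tool_rot: [-99.0, 89.9, -115.8]
force: [0.3, -0.2, -1.0]
grip_width: 0.0871
```

```bash
python3 - <<'E'
from h import *
log(); T,o=tool(); print(o['qpos'].round(2),o['tool_pos'].round(4),o['time_s'])
p,K,W,c=cam('wrist'); save('wrist1',p); np.savez('wrist1.npz',K=K,W=W,p=p)
E
cat > kin.py <<'E'
import numpy as np, json
from scipy.optimize import least_squares
from scipy.spatial.transform import Rotation as R
def rz(a): return R.from_euler('z',a,degrees=True).as_matrix()
def ry(a): return R.from_euler('y',a,degrees=True).as_matrix()
R0=None
def fk(q,s,L,Rf=np.eye(3)):
    d1,L1,e1,L2,e2,d7,e7=L
    M=rz(s[0]*q[0]); p=np.array([0,0,d1])
    M=M@ry(q[1]); M=M@rz(s[1]*q[2]); p=p+M@[e1,0,L1]
    M=M@ry(q[3]); M=M@rz(s[2]*q[4]); p=p+M@[e2,0,L2]
    M=M@ry(q[5]); M=M@rz(s[3]*q[6]); p=p+M@[e7,0,d7]
    return p,M
def data():
    D=[json.loads(l) for l in open('log.txt')]
    return [(np.array(q),np.array(T)) for q,T in D]
if __name__=='__main__':
    import itertools
    D=data()
    for s in itertools.product([-1,1],repeat=4):
        Ms=[fk(q,s,[0]*7)[1].T@T[:3,:3] for q,T in D]
        Rm=R.from_matrix(Ms).mean(); er=np.degrees(max((Rm.inv()*R.from_matrix(m)).magnitude() for m in Ms))
        f=lambda L:np.concatenate([fk(q,s,L)[0]-T[:3,3] for q,T in D]+[1e-4*np.array(L)])
        r=least_squares(f,[.3,.3,0,.3,0,.2,0]); print(s,er.round(3),np.abs(r.fun[:-7]).max().round(5),r.x.round(4),Rm.as_matrix().round(3).tolist() if er<2 else '')
E
python3 kin.py
```

```text
[-10.05  -2.53  43.03  92.5    1.83  89.34  16.07] [ 0.4068 -0.3077  0.35  ] 2.7
(-1, -1, -1, -1) 0.0 0.01969 [19.7691  0.5478 -0.0261  0.4971  0.0663 19.8968 -0.0524] [[-0.0, 0.0, -1.0], [-0.0, 1.0, 0.0], [1.0, 0.0, -0.0]]
(-1, -1, -1, 1) 26.489 0.02192 [16.8188  0.5443  0.0222  0.5273  0.0597 16.9433  0.0294] 
(-1, -1, 1, -1) 4.505 0.03006 [-0.1626  0.4311  0.0137  0.5168 -0.0061 -0.0833  0.0082] 
(-1, -1, 1, 1) 26.249 0.02941 [-0.1413  0.4254 -0.0019  0.5066 -0.008  -0.0637 -0.0187] 
(-1, 1, -1, -1) 46.927 0.27068 [-2.4263  2.5009  0.3107  0.856   0.8308 -1.1756  1.1364] 
(-1, 1, -1, 1) 35.073 0.27302 [-2.0093  2.0456 -0.9233  0.0682  0.6783 -0.8951 -0.9777] 
(-1, 1, 1, -1) 47.135 0.02313 [-2.490647e+02  8.876000e-01 -1.020000e-01  4.714000e-01 -8.190000e-02
 -2.484478e+02  3.035000e-01] 
(-1, 1, 1, 1) 35.114 0.05018 [-2.867161e+02  5.546000e-01 -1.886000e-01  4.145000e-01 -2.684000e-01
 -2.862304e+02  1.436000e-01] 
(1, -1, -1, -1) 57.684 0.28375 [-333.0457   -4.0892    1.0313    1.1695   -0.9681 -336.5826    1.8588] 
(1, -1, -1, 1) 45.91 0.31043 [-2.089867e+02 -3.755100e+00 -5.425000e-01  1.864000e-01 -6.259000e-01
 -2.123295e+02 -7.917000e-01] 
(1, -1, 1, -1) 57.743 0.43577 [ 2.3575 -2.3497  0.2791  0.7169  0.1245 -0.4589  0.6044] 
(1, -1, 1, 1) 46.045 0.48078 [ 0.8171 -2.4439  0.0401  0.5923  0.0938 -2.0278  0.2241] 
(1, 1, -1, -1) 110.233 0.37082 [ 0.7135 -0.4344  0.7233  0.8433  2.1157 -2.233   1.4499] 
(1, 1, -1, 1) 103.657 0.39018 [ 1.7403 -0.9531 -0.6876 -0.0669  1.9417 -1.3616 -0.977 ] 
(1, 1, 1, -1) 109.849 0.35132 [21.0275 -0.2534  0.8494  0.8316  2.2076 18.1428  1.5731] 
(1, 1, 1, 1) 103.651 0.37898 [-5.8388 -1.0685 -0.6199 -0.0954  1.8683 -8.9972 -0.9467]
```

View pics/wrist1.png

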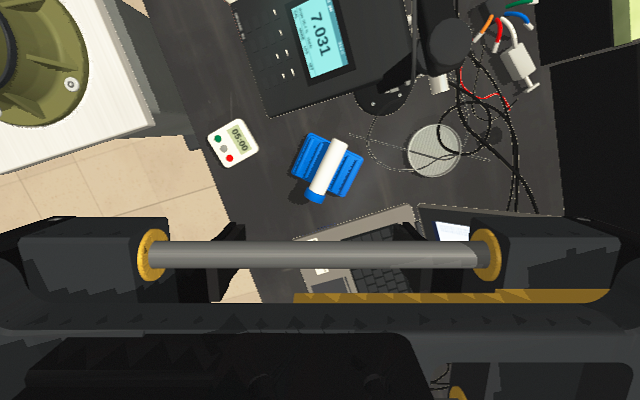

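```bash
python3 - <<'E'
from h import *
d=np.load('wrist1.npz'); p=d['p']; K=d['K'];W=d['W']
x0,y0,x1,y1=285,125,370,215
sub=p[y0:y1,x0:x1]; save('w1tray',cv2.resize(sub,None,fx=7,fy=7,interpolation=cv2.INTER_CUBIC))
m=((sub.min(2)>140)).astype(np.uint8); n,l,st,ce=cv2.connectedComponentsWithStats(m); k=1+np.argmax(st[1:,4]); print(st[k])
ys,xs=np.nonzero(l==k)
P=np.array([onz(K,W,x+x0,y+y0,0.036) for x,y in zip(xs,ys)])[:,:2]
cc=P.mean(0); a=np.linalg.svd(P-cc,full_matrices=False)[2][0]; a=-a if a[1]>0 else a
t=(P-cc)@a; w=(P-cc)@[-a[1],a[0]]
print('white',cc,a,np.degrees(np.arctan2(a[1],a[0])),t.min(),t.max(),w.min(),w.max())
hsv=cv2.cvtColor(sub,cv2.COLOR_RGB2HSV)
E
```

```text
[ 24  13  39  57 970]
white [ 0.42161569 -0.31031604] [-0.67283245 -0.7397949 ] -132.2860532054584 -0.04531407674326116 0.04769659752781282 -0.013753584816615896 0.013853454559423732
```

View pics/w1tray.png

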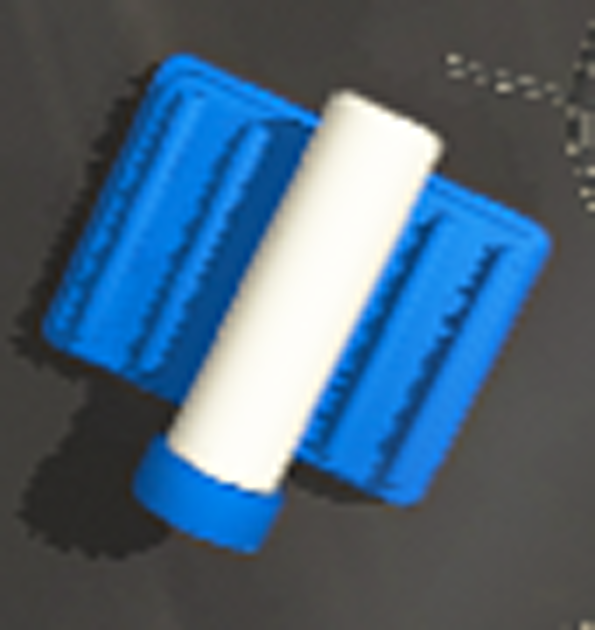

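```bash
cat >> h.py <<'E'
A=np.array([np.cos(np.radians(-131.9)),np.sin(np.radians(-131.9)),0]); Z=np.array([0,0,1.])
B45=np.array([.4204,-.3102,.036])
def Rpick(th,a=A):
    c,s=np.cos(np.radians(th)),np.sin(np.radians(th)); x=-s*a-c*Z; y=-c*a+s*Z; return np.c_[x,y,np.cross(x,y)]
def interp(p0,R0,p1,R1,n):
    from scipy.spatial.transform import Slerp
    S=Slerp([0,1],R.from_matrix([R0,R1])); return [(p0+(p1-p0)*i/n,S(i/n).as_matrix()) for i in range(1,n+1)]
E
python3 - <<'E'
from h import *
T,o=tool(); Rp=Rpick(45); G=B45+.020*A; p1=G-.14*Rp[:,0]; print(p1)
rows(interp(T[:3,3],T[:3,:3],p1,Rp,8))
E
```

```text
[ 0.3409313  -0.39876931  0.13499495]
offset [[0.0268, -0.0124, -0.0039], [0.0537, -0.0247, -0.0077], [0.0805, -0.0371, -0.0116], [0.1074, -0.0494, -0.0155], [0.1342, -0.0618, -0.0194], [0.161, -0.0742, -0.0232], [0.1879, -0.0865, -0.0271], [0.2147, -0.0989, -0.031]]
angular [[0.05, -0.021, 0.097], [0.101, -0.042, 0.194], [0.151, -0.063, 0.292], [0.202, -0.085, 0.389], [0.252, -0.106, 0.486], [0.302, -0.127, 0.583], [0.353, -0.148, 0.68], [0.403, -0.169, 0.778]]
```

Request:
{"method": "drive_tool", "body": {"offset": [[0.02, -0.012, -0.004], [0.04, -0.025, -0.008], [0.06, -0.037, -0.012], [0.08, -0.05, -0.015], [0.1, -0.06, -0.019], [0.12, -0.074, -0.023], [0.135, -0.087, -0.027], [0.15, -0.1, -0.031], [0.15, -0.1, -0.031]], "angular": [[0.05, -0.021, 0.097], [0.1, -0.042, 0.194], [0.15, -0.063, 0.292], [0.2, -0.085, 0.389], [0.25, -0.106, 0.486], [0.3, -0.127, 0.583], [0.353, -0.148, 0.68], [0.403, -0.169, 0.778], [0.403, -0.169, 0.778]]}}

```text
time_s: 3.88
tool_pos: [0.3379, -0.4005, 0.1969]
tool_rot: [90.5, 45.0, 48.1]
force: [0.3, -0.3, -0.2]
grip_width: 0.0867
```

```bash
python3 - <<'E'
from h import *
log(); T,o=tool(); print(o['qpos'].round(2),o['tool_pos'].round(4),o['time_s'])
print(T[:3,:3].round(3),Rpick(45).round(3))
p,K,W,c=cam('wrist'); save('wrist2',p); np.savez('wrist2.npz',K=K,W=W,p=p)
E
cat > fit.py <<'E'
from kin import *
s=[-1]*4
def fk2(q,L):
    L=np.array(L); d1,b,e,f=L[0],L[1:4],L[4:7],L[7:10]
    M=rz(-q[0]); p=M@[0,0,d1]
    M=M@ry(q[1])@rz(-q[2]); p=p+M@b
    M=M@ry(q[3])@rz(-q[4]); p=p+M@e
    M=M@ry(q[5])@rz(-q[6]); p=p+M@f
    return p,M@np.array([[0,0,-1],[0,1,0],[1,0,0]])
L0=np.array([.3,0,0,.4,0,0,.4,0,0,.25])
def fit():
    D=data(); w=np.array([.01,.1,.1,.01,.1,.1,.01,1,1,.01])*.02
    r=least_squares(lambda L:np.concatenate([fk2(q,L)[0]-T[:3,3] for q,T in D]+[w*(L-L0)]),L0)
    return r.x,np.abs(r.fun[:-10]).max()
if __name__=='__main__': x,e=fit(); print(x.round(4),e)
E
python3 fit.py
```

```text
[ 29.12  28.42  54.5   99.3  -53.25 101.17  52.25] [ 0.3379 -0.4005  0.1969] 3.875
[[ 0.472  0.479  0.741]
 [ 0.526  0.521 -0.672]
 [-0.708  0.707 -0.006]] [[ 0.472  0.472  0.744]
 [ 0.526  0.526 -0.668]
 [-0.707  0.707  0.   ]]
[ 0.2656  0.0025 -0.0214  0.4531  0.008   0.0112  0.5106 -0.0061 -0.0153
  0.3541] 0.0009509160656562266
```

View pics/wrist2.png

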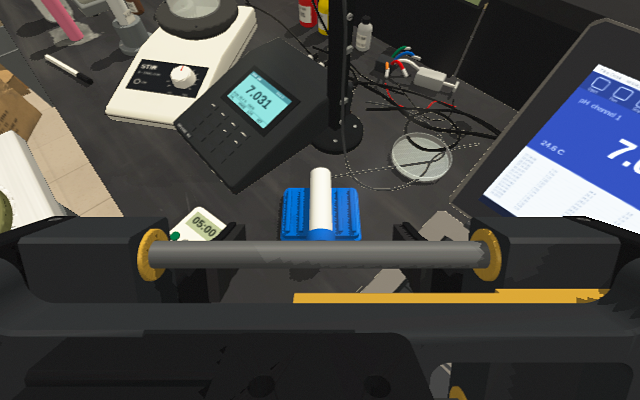

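```bash
python3 - <<'E'
from h import *
d=np.load('wrist2.npz'); p=d['p']; K=d['K'];W=d['W']
x0,y0,x1,y1=270,155,380,245
sub=p[y0:y1,x0:x1]
m=((sub.min(2)>140)).astype(np.uint8); n,l,st,ce=cv2.connectedComponentsWithStats(m); k=1+np.argmax(st[1:,4]); print(st[k])
ys,xs=np.nonzero(l==k)
P=np.array([onz(K,W,x+x0,y+y0,0.036) for x,y in zip(xs,ys)])[:,:2]
cc=P.mean(0); a=np.linalg.svd(P-cc,full_matrices=False)[2][0]; a=-a if a[1]>0 else a
t=(P-cc)@a; w=(P-cc)@[-a[1],a[0]]
print('white',cc,a,np.degrees(np.arctan2(a[1],a[0])),t.min(),t.max(),w.min(),w.max())
# white/cap boundary: bottom middle of comp
yb=ys.max(); print('boundary',onz(K,W,xs[ys>=yb-1].mean()+x0,yb+.5+y0,0.05))
print('line offset of cc from B45 lateral',(cc-B45[:2])@[-A[1],A[0]])
T,o=tool(); Rp=Rpick(45,)
for nm,sft,ob in [('pre',.02,.08),('at',.02,.005)]:
    G=B45+sft*A; p1=G-ob*Rp[:,0]; print(nm,p1); rows([(p1,Rp)])
E
```

```text
[  40   12   23   64 1287]
white [ 0.42390782 -0.30793723] [-0.66936258 -0.74293589] -132.01788778512818 -0.049970859529707035 0.043396994512792976 -0.01345364518862554 0.0134058682431166
boundary [ 0.39249743 -0.34756198  0.05      ]
line offset of cc from B45 lateral 0.001099760146686199
pre [ 0.36926503 -0.36719085  0.09256854]
offset [[0.1063, -0.0437, 0.0003]]
angular [[-0.003, -0.0, 0.001]]
at [ 0.4046822  -0.32771777  0.03953553]
offset [[0.1813, -0.0436, 0.0004]]
angular [[-0.003, -0.0, 0.001]]
```

Request:
{"method": "drive_tool", "body": {"offset": [[0.02, -0.009, 0], [0.04, -0.018, 0], [0.06, -0.027, 0], [0.085, -0.036, 0], [0.106, -0.0437, 0.0003], [0.125, -0.0437, 0.0003], [0.145, -0.0437, 0.0003], [0.165, -0.0437, 0.0003], [0.181, -0.0437, 0.0003], [0.181, -0.0437, 0.0003]], "angular": [[-0.001, 0, 0], [-0.002, 0, 0], [-0.003, 0, 0.001], [-0.003, 0, 0.001], [-0.003, 0, 0.001], [-0.003, 0, 0.001], [-0.003, 0, 0.001], [-0.003, 0, 0.001], [-0.003, 0, 0.001], [-0.003, 0, 0.001]], "fingers": -0.15}}

```text
time_s: 5.18
tool_pos: [0.405, -0.3264, 0.039]
tool_rot: [90.2, 44.9, 48.3]
force: [-0.1, 0.1, 0.1]
grip_width: 0.05
```

```bash
python3 - <<'E'
from h import *
log(); T,o=tool(); print(o['qpos'].round(2),o['tool_pos'].round(4),o['time_s'],o['grip_width'],o['force'])
p,K,W,c=cam('wrist'); save('wrist3',p)
p,K,W,c=cam('scene'); save('scene3',cv2.resize(p[100:400,200:640],None,fx=1.8,fy=1.8))
E
python3 fit.py
```

```text
[ 24.18  36.14  47.22 110.58 -63.18  86.19  59.85] [ 0.405  -0.3264  0.039 ] 5.175 0.049999616381683584 [-0.13622598  0.08288871  0.12972757]
[ 0.2663  0.003  -0.0206  0.4548  0.0085  0.011   0.5119 -0.0042 -0.0158
  0.356 ] 0.0010596410991685068
```

View pics/wrist3.png

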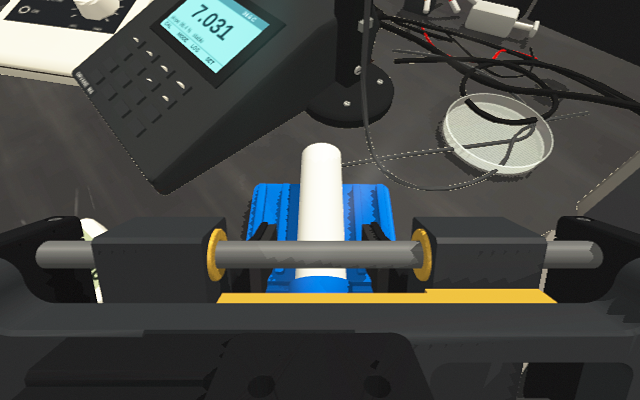

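View pics/scene3.png

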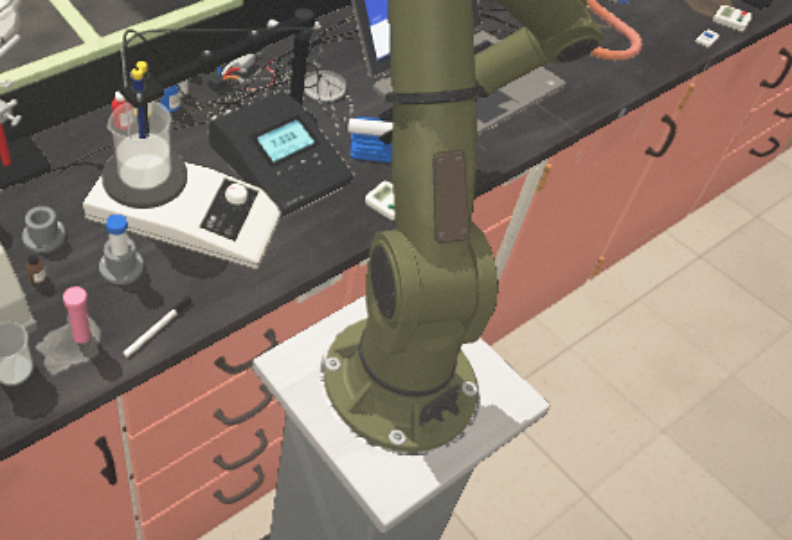

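Request:
{"method": "drive_tool", "body": {"offset": [[0, 0, 0], [0, 0, 0], [0, 0, 0], [0, 0, 0], [0, 0, 0]], "angular": [[0, 0, 0], [0, 0, 0], [0, 0, 0], [0, 0, 0], [0, 0, 0]], "fingers": 1, "squeeze": 30}}

```text
time_s: 5.9
tool_pos: [0.4044, -0.3286, 0.0401]
tool_rot: [90.0, 45.0, 48.1]
force: [0.4, -0.7, 1.0]
grip_width: 0.027
```

```bash
python3 - <<'E'
from h import *
T,o=tool(); print(o['qpos'].round(2),o['tool_pos'].round(4),o['time_s'],o['grip_width'],o['force'])
p1=T[:3,3]+[0,0,.05]
# tool-frame up
print('up in tool',(T[:3,:3].T@Z).round(3))
E
```

```text
[ 24.27  36.07  47.34 110.49 -63.16  86.21  59.84] [ 0.4044 -0.3286  0.0401] 5.9 0.02696876264194982 [ 0.36493103 -0.70670071  0.96491284]
up in tool [-0.707  0.707  0.   ]
```

```bash
cat > sim.py <<'E'
from fit import *
from h import interp,Rpick,A,B45,Z,down
LIM=np.array([[-163.93,163.93],[-17.29,119.83],[-79.2,71.16],[3.27,140.29],[-89.18,269.18],[5.43,117.66],[-154.24,154.24]])
X,E=fit()
def jac(q):
    p,M=fk2(q,X); J=np.zeros((6,7))
    for i in range(7):
        d=np.zeros(7); d[i]=.01; p2,M2=fk2(q+d,X); J[:3,i]=(p2-p)/.01; J[3:,i]=R.from_matrix(M2@M.T).as_rotvec()/.01
    return J
def track(q,poses,sub=4,verbose=False,bias=None):
    q=np.array(q,float); p0,M0=fk2(q,X); out=[]
    for p,M in poses:
        for _ in range(sub*2):
            pc,Mc=fk2(q,X); e=np.r_[p-pc,R.from_matrix(M@Mc.T).as_rotvec()]
            n=np.linalg.norm(e); J=jac(q); q=q+J.T@np.linalg.solve(J@J.T+1e-10*np.eye(6),e*.5)
            q=np.clip(q,LIM[:,0],LIM[:,1])
        out.append(q.copy())
    pc,Mc=fk2(q,X)
    return np.array(out),np.linalg.norm(pc-poses[-1][0]),np.degrees(R.from_matrix(poses[-1][1]@Mc.T).magnitude())
E
python3 - <<'E'
from sim import *
np.set_printoptions(suppress=True,precision=1,linewidth=150)
D=data(); print(len(D))
for i in range(len(D)-1):
    q,T=D[i]; T1=D[i+1][1]
    o,e,a=track(q,interp(T[:3,3],T[:3,:3],T1[:3,3],T1[:3,:3],10)); print(o[-1],D[i+1][0],e,a)
E
```

```text
5
[-37.6   5.8  21.7  74.   -2.1 100.7  -3.9] [-35.8   5.7  19.8  73.9  -1.9 100.7  -4. ] 0.00022465855359713325 0.02147845572972434
[-13.9  -2.7  46.5  92.5   2.1  89.4  15.7] [-10.   -2.5  43.   92.5   1.8  89.3  16.1] 0.00018614308769996412 0.011475051132937055
[ 30.2  27.7  53.   99.2 -52.5 100.7  51.8] [ 29.1  28.4  54.5  99.3 -53.2 101.2  52.2] 7.294174232878021e-05 0.01965847026338235
[ 24.3  36.1  47.  110.6 -63.2  86.   59.8] [ 24.2  36.1  47.2 110.6 -63.2  86.2  59.9] 7.351544097594702e-05 0.00030886772179835334
```

```bash
cat >> h.py <<'E'
def Rplace(phi,th=45,sg=1):
    c,s=np.cos(np.radians(th)),np.sin(np.radians(th)); h=np.array([np.cos(np.radians(phi)),np.sin(np.radians(phi)),0])
    x=c*h-s*Z; y=-s*h-c*Z; return np.c_[x,y,np.cross(x,y)]
M0=np.array([.541,.318,.05])   # empty mouth
E
cat > plan.py <<'E'
from sim import *
from h import *
np.set_printoptions(suppress=True,precision=1,linewidth=150)
T,o=tool(); q=o['qpos']; Rt=T[:3,:3]; p0=T[:3,3]
vb=Rt.T@(B45-.045*A-p0); print('bottom in tool',vb.round(4), 'axis',(Rt.T@A).round(3))
for phi in (-20,0,30,50):
    qq=q.copy(); Rp=Rplace(phi); tgt=M0+[0,0,.03]-Rp@vb
    up=p0+[0,0,.31]
    o1,e1,a1=track(qq,interp(p0,Rt,up,Rt,8))
    # arc
    az0=np.degrees(np.arctan2(up[1],up[0])); az1=np.degrees(np.arctan2(tgt[1],tgt[0])); r0=np.hypot(*up[:2]); r1=np.hypot(*tgt[:2])
    Sl=interp(up,Rt,tgt,Rp,16); P=[]
    for i,(pp,RR) in enumerate(Sl):
        s=(i+1)/16; az=np.radians(az0+(az1-az0)*s); r=r0+(r1-r0)*s; P.append((np.array([r*np.cos(az),r*np.sin(az),up[2]]),RR))
    o2,e2,a2=track(o1[-1],P)
    o3,e3,a3=track(o2[-1],interp(P[-1][0],Rp,tgt,Rp,8)); 
    o4,e4,a4=track(o3[-1],interp(tgt,Rp,tgt-[0,0,.07],Rp,4))
    print(phi,o1[-1],(e1,a1)); print(o2[[3,7,11,15]],(e2,a2)); print(o3[-1],(e3,a3)); print(o4[-1],(e4,a4),tgt)
E
python3 plan.py
```

```text
bottom in tool [ 0.1  0.  -0. ] axis [-0.7 -0.7  0. ]
-20 [ 13.3  11.9  57.3  95.2 -48.9 102.   30. ] (np.float64(0.00015238365136275645), np.float64(0.00029331039719441074))
[[ -6.8  -5.8  42.9 100.6 -27.4  77.6  27.7]
 [-17.  -12.4  20.7 105.1  -3.6  62.8  19.1]
 [-26.   -9.7  -1.3 106.2  22.5  60.5   6.7]
 [-37.8  -0.1 -18.9 103.3  46.5  71.3  -0.2]] (np.float64(0.00018260632933206014), np.float64(0.03336899476849392))
[-39.8  12.5 -18.8 115.1  59.4  59.2 -23.1] (np.float64(9.788858539755768e-05), np.float64(0.0002615546279515702))
[-41.2  19.4 -17.7 116.9  65.9  56.3 -32.5] (np.float64(6.828976961137101e-05), np.float64(0.00011445203240408474)) [0.5 0.3 0.1]
0 [ 13.3  11.9  57.3  95.2 -48.9 102.   30. ] (np.float64(0.00015238365136275645), np.float64(0.00029331039719441074))
[[ -5.3  -5.4  44.  101.7 -31.3  78.2  36.1]
 [-15.3 -14.4  23.7 108.3 -11.8  59.8  36.7]
 [-22.1 -15.7   1.7 112.5  11.5  49.9  31.1]
 [-28.7 -11.2 -19.9 113.   37.7  51.7  23.6]] (np.float64(0.0001819984840529231), np.float64(0.036226264083525334))
[-28.2   3.  -24.4 125.9  64.5  39.6 -10.1] (np.float64(9.7
[... 742 characters left out ...]
e-05), np.float64(0.003414695737687887)) [0.5 0.3 0.1]
50 [ 13.3  11.9  57.3  95.2 -48.9 102.   30. ] (np.float64(0.00015238365136275645), np.float64(0.00029331039719441074))
[[  -5.     4.5   54.2   99.6  -47.7   87.   -30.3]
 [ -16.8   -3.1   44.2  105.1  -43.5   71.   -90.9]
 [ -22.5   -9.8   27.7  111.9  -38.6   55.4 -153. ]
 [  33.8  -17.3  -41.4  118.5  -55.3   51.1 -154.2]] (np.float64(0.02414605636947468), np.float64(47.28242820475056))
[  72.7  -17.3  -79.2  132.2  -84.9   38.6 -154.2] (np.float64(0.06319608477802455), np.float64(14.426722402539832))
[  45.6   17.5  -67.2  134.2  -87.2    7.9 -150.5] (np.float64(6.210917806032205e-05), np.float64(0.029382346871745756)) [0.5 0.3 0.1]
```

```bash
python3 - <<'E'
from h import *
d=np.load('top0.npz'); K=d['K'];W=d['W']; p=d['p']
s=np.load('scene0.npz')
save('box_top',cv2.resize(p[170:245,155:240],None,fx=8,fy=8,interpolation=cv2.INTER_CUBIC))
save('box_sc',cv2.resize(s['p'][200:320,140:240],None,fx=5,fy=5,interpolation=cv2.INTER_CUBIC))
E
```

```text
(no output)
```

View pics/box_top.png

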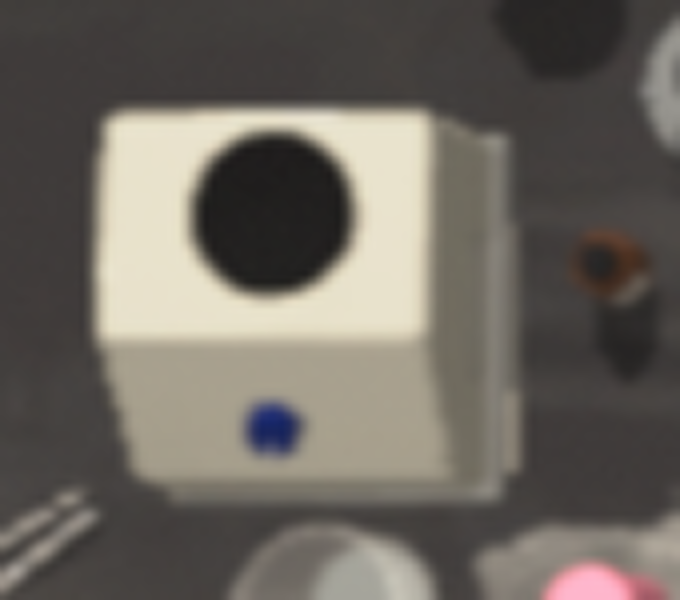

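View pics/box_sc.png

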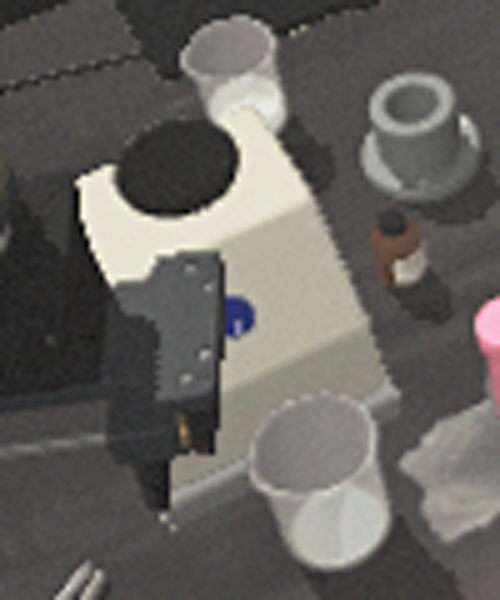

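```bash
cat >> h.py <<'E'
def tri(rs):
    M=np.zeros((3,3));b=np.zeros(3)
    for o,d in rs:
        d=d/np.linalg.norm(d); Q=np.eye(3)-np.outer(d,d); M+=Q; b+=Q@o
    return np.linalg.solve(M,b)
E
python3 - <<'E'
from h import *
d=np.load('top0.npz'); K=d['K'];W=d['W']
s=np.load('scene0.npz'); Ks=s['K'];Ws=s['W']
print(tri([ray(K,W,207.7,211.4),ray(Ks,Ws,202,239)]))
print(tri([ray(K,W,208.6,183.5),ray(Ks,Ws,188.5,221.5)]))
print('base right',onz(K,W,218.5,187,0),onz(K,W,219.5,230,0))
E
```

```text
[0.42903778 0.41483308 0.14106447]
[0.51763074 0.41764152 0.12944124]
base right [0.52064199 0.41541715 0.        ] [0.37531032 0.41003873 0.        ]
```

```bash
sed -i 's/for phi in .*/for phi in (8,12,16,20):/' plan.py; python3 plan.py
```

```text
bottom in tool [ 0.1  0.  -0. ] axis [-0.7 -0.7  0. ]
8 [ 13.3  11.9  57.3  95.2 -48.9 102.   30. ] (np.float64(0.00015238365136275645), np.float64(0.00029331039719441074))
[[ -4.6  -4.9  44.5 102.  -33.2  78.7  39.6]
 [-14.8 -14.7  25.5 109.2 -15.9  59.4  44.6]
 [-21.6 -17.2   4.6 114.3   5.   46.7  43.2]
 [-26.4 -14.6 -17.7 115.8  30.6  44.4  37.3]] (np.float64(0.00018172020318025118), np.float64(0.03736636388499653))
[-22.1  -0.3 -26.3 129.1  64.8  30.3  -2.5] (np.float64(9.857883390946876e-05), np.float64(0.0010033199677262153))
[-23.7   8.6 -26.2 131.4  85.4  31.2 -24.1] (np.float64(6.892999067152914e-05), np.float64(0.00047881847274014894)) [0.5 0.3 0.1]
12 [ 13.3  11.9  57.3  95.2 -48.9 102.   30. ] (np.float64(0.00015238365136275645), np.float64(0.00029331039719441074))
[[ -4.2  -4.7  44.8 102.2 -34.2  79.   41.4]
 [-14.5 -14.6  26.5 109.6 -18.1  59.4  48.6]
 [-21.6 -17.3   6.4 115.1   1.3  45.6  49.8]
 [-26.  -15.9 -15.8 116.9  26.2  41.2  45.2]] (np.float64(0.0001815289705261623), np.float64(0.037953994143259596))
[-18.7  -1.7 -27.2 130.3  64.   25.3   2.4] (np.float64(9.92
[... 711 characters left out ...]
.5] (np.float64(7.05668021606389e-05), np.float64(0.0008917345763351714)) [0.5 0.3 0.1]
20 [ 13.3  11.9  57.3  95.2 -48.9 102.   30. ] (np.float64(0.00015238365136275645), np.float64(0.00029331039719441074))
[[ -3.3  -4.   45.3 102.5 -36.4  79.9  45.1]
 [-14.  -14.3  28.6 110.2 -22.9  59.9  57. ]
 [-21.9 -17.3  10.4 116.2  -6.7  44.2  63.7]
 [-26.6 -17.3 -10.4 118.6  15.9  36.4  63. ]] (np.float64(0.003803556487899979), np.float64(0.3521830302572833))
[-11.6  -3.9 -28.7 132.1  57.3  15.2  17.8] (np.float64(0.00010202675235563827), np.float64(0.0025975646568496932))
[-11.4   5.9 -31.5 134.9  99.7  18.4 -24.5] (np.float64(7.239706640661674e-05), np.float64(0.0012917339742704041)) [0.5 0.3 0.1]
```

```bash
python3 - <<'E'
from h import *
d=np.load('top0.npz'); K=d['K'];W=d['W']
s=np.load('scene0.npz'); Ks=s['K'];Ws=s['W']
for a,b in [((303.5,169.5),(277.8,137)),((295.5,178),(275,143)),((416,171),(366.7,110))]:
    P=tri([ray(K,W,*a),ray(Ks,Ws,*b)]); print(P.round(3),proj(K,W,P).round(1),proj(Ks,Ws,P).round(1))
E
```

```text
[0.537 0.112 0.283] [303.4 169.5] [277.9 137. ]
[0.513 0.134 0.287] [295.4 177.9] [275.2 143. ]
[ 0.536 -0.207  0.257] [415.9 170.9] [366.9 110. ]
```

```bash
cat > plan2.py <<'E'
from sim import *
from h import *
np.set_printoptions(suppress=True,precision=1,linewidth=150)
def arc(up,Rt,tgt,Rp,n,bulge=0,rotf=lambda s:s,zf=None):
    az0=np.degrees(np.arctan2(up[1],up[0])); az1=np.degrees(np.arctan2(tgt[1],tgt[0])); r0=np.hypot(*up[:2]); r1=np.hypot(*tgt[:2]); P=[]
    from scipy.spatial.transform import Slerp
    S=Slerp([0,1],R.from_matrix([Rt,Rp]))
    for i in range(1,n+1):
        s=i/n; az=np.radians(az0+(az1-az0)*s); r=r0+(r1-r0)*s+bulge*np.sin(np.pi*s); z=up[2]+(tgt[2]-up[2])*s
        P.append((np.array([r*np.cos(az),r*np.sin(az),z]),S(rotf(s)).as_matrix()))
    return P
if __name__=='__main__':
    T,o=tool(); q=o['qpos']; Rt=T[:3,:3]; p0=T[:3,3]
    vb=Rt.T@(B45-.045*A-p0)
    for phi in (14,):
      for zt in (.36,.42):
       for bulge in (0,.05,.1):
        Rp=Rplace(phi); tgt=M0+[0,0,.03]-Rp@vb
        up=p0+[0,0,zt-.04]; hi=tgt.copy(); hi[2]=up[2]
        o1,e1,a1=track(q,interp(p0,Rt,up,Rt,8))
        P=arc(up,Rt,hi,Rp,18,bulge)
        o2,e2,a2=track(o1[-1],P); o3,e3,a3=track(o2[-1],interp(hi,Rp,tgt,Rp,8)); o4,e4,a4=track(o3[-1],interp(tgt,Rp,tgt-[0,0,.07],Rp,4))
        A_=np.vstack([o1,o2,o3,o4]); print(phi,zt,bulge,'min',A_.min(0),'max',A_.max(0),'end',A_[-1],e2,a2,e4,a4)
E
python3 plan2.py
```

```text
14 0.36 0 min [-26.3 -17.3 -28.3  94.3 -60.7  22.8 -23.4] max [ 22.5  32.2  57.4 133.4  91.4 102.6  56.3] end [-18.3   7.  -28.3 133.4  91.4  24.8 -23.4] 0.00016194408330705396 0.03401612605058638 6.997560377617414e-05 0.0007530916905441487
14 0.36 0.05 min [-31.  -16.5 -22.5  94.3 -60.7  22.8 -23.5] max [ 22.5  32.2  57.4 133.3  91.2 102.6  56.3] end [-23.9   6.8 -22.4 133.3  91.2  24.1 -23.5] 0.00016582031671308358 0.03388615679235899 6.962290866005228e-05 0.0007137952445879546
14 0.36 0.1 min [-36.9 -16.3 -15.5  92.9 -60.7  22.7 -23.7] max [ 22.5  32.2  57.4 133.3  90.9 102.6  56.3] end [-30.7   6.6 -15.5 133.3  90.9  23.4 -23.7] 0.0001765729886868863 0.03378237165241251 6.919799495268431e-05 0.0006777554157266361
14 0.42 0 min [-28.3 -17.3 -27.2  88.6 -60.2  22.8 -23.4] max [ 22.2  31.5  57.7 133.4  91.4 106.9  55.6] end [-19.4   7.  -27.2 133.4  91.4  24.6 -23.4] 0.0054875259302485276 0.49208309046584564 6.990884028812478e-05 0.000745027947395915
14 0.42 0.05 min [-32.4 -17.3 -22.1  88.6 -60.2  22.8 -23.5] max [ 22.2  31.5  57.7 133.3  91.2 106.9  55.6] end [-24.3   6.7 -22.1 133.3  91.2  24.1 -23.5] 0.0032857899389017817 0.29360263744150217 6.959919369868419e-05 0.0007114496495009417
14 0.42 0.1 min [-37.9 -17.3 -15.6  86.9 -60.2  22.7 -23.7] max [ 22.2  31.5  57.7 133.3  90.9 106.9  55.6] end [-30.6   6.6 -15.6 133.3  90.9  23.4 -23.7] 0.0016535381556740372 0.14765851536685115 6.920358358752057e-05 0.0006781443217103287
```

Request:
{"method": "drive_tool", "body": {"offset": [[-0.01, 0.01, 0], [-0.03, 0.03, 0], [-0.06, 0.06, 0], [-0.09, 0.09, 0], [-0.12, 0.12, 0], [-0.15, 0.15, 0], [-0.18, 0.18, 0], [-0.21, 0.21, 0], [-0.235, 0.235, 0], [-0.25, 0.25, 0]], "angular": [[0, 0, 0], [0, 0, 0], [0, 0, 0], [0, 0, 0], [0, 0, 0], [0, 0, 0], [0, 0, 0], [0, 0, 0], [0, 0, 0], [0, 0, 0]]}}

```text
time_s: 7.15
tool_pos: [0.4038, -0.3287, 0.396]
tool_rot: [89.8, 45.0, 47.9]
force: [-0.1, 0.1, -0.7]
grip_width: 0.0267
```

```bash
python3 - <<'E'
from plan2 import *
import json
T,o=tool(); log(); print(o['qpos'],o['tool_pos'].round(4),o['grip_width'],o['time_s'],o['force'])
p,K,W,c=cam('wrist'); save('wrist4',p); np.savez('wrist4.npz',p=p,K=K,W=W,T=T)
Rp=Rplace(14); Rt=T[:3,:3]
# bottom in tool from the grasp moment
Tg=np.array([.4044,-.3286,.0401]); Rg=R.from_euler('xyz',[90,45,48.1],degrees=True).as_matrix(); vb=Rg.T@(B45-.045*A-Tg); ax=Rg.T@A; print('vb',vb.round(4),ax.round(3))
hi=M0+[0,0,.03]-Rp@vb; hi[2]=.38
P=arc(T[:3,3],Rt,hi,Rp,20,.03); o2,e,a=track(o['qpos'],P); print(o2.min(0),o2.max(0),e,a); print(np.abs(np.diff(o2,axis=0)).max(0)*8)
np.save('arc.npy',np.array([np.vstack([np.c_[r,p]]) for p,r in P]))
rows(P[:10]); 
E
```

```text
[ 12.6  10.   57.7  91.5 -48.4 104.8  26. ] [ 0.4 -0.3  0.4] 0.026692596266145535 7.15 [-0.1  0.1 -0.7]
vb [ 0.1  0.  -0. ] [-0.7 -0.7 -0. ]
[-29.4 -17.1 -11.5  91.8 -46.6  43.4  29.3] [  9.1   7.8  55.8 114.6  23.4 100.9  52.7] 0.00014742374106206454 0.030507930173140876
[28.7 20.1 33.5 11.8 38.  35.6 24.3]
offset [[0.0251, 0.0211, 0.0067], [0.0495, 0.0443, 0.0118], [0.0744, 0.068, 0.0145], [0.0997, 0.0921, 0.0146], [0.1252, 0.1165, 0.012], [0.1507, 0.1409, 0.0066], [0.1761, 0.1651, -0.0017], [0.2011, 0.1891, -0.0129], [0.2256, 0.2125, -0.027], [0.2493, 0.2351, -0.0439]]
angular [[-0.131, 0.002, -0.029], [-0.264, 0.002, -0.058], [-0.397, 0.002, -0.086], [-0.53, 0.002, -0.115], [-0.663, 0.002, -0.143], [-0.796, 0.002, -0.172], [-0.93, 0.003, -0.201], [-1.063, 0.003, -0.229], [-1.196, 0.003, -0.258], [-1.329, 0.003, -0.286]]
```

View pics/wrist4.png

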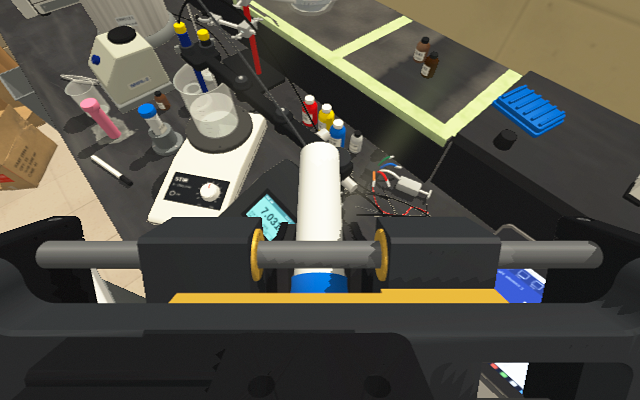

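Request:
{"method": "drive_tool", "body": {"offset": [[0.02, 0.017, 0.005], [0.047, 0.042, 0.011], [0.0744, 0.068, 0.0145], [0.1, 0.092, 0.0145], [0.125, 0.1165, 0.012], [0.151, 0.141, 0.0066], [0.176, 0.165, -0.0017], [0.201, 0.189, -0.013], [0.2256, 0.2125, -0.027], [0.2493, 0.235, -0.044]], "angular": [[-0.11, 0.002, -0.025], [-0.25, 0.002, -0.055], [-0.397, 0.002, -0.086], [-0.53, 0.002, -0.115], [-0.663, 0.002, -0.143], [-0.796, 0.002, -0.172], [-0.93, 0.003, -0.2], [-1.063, 0.003, -0.229], [-1.196, 0.003, -0.258], [-1.329, 0.003, -0.286]]}}

```text
time_s: 8.45
tool_pos: [0.6001, -0.0436, 0.3863]
tool_rot: [-0.3, 56.0, 31.0]
force: [0.6, 0.5, -0.7]
grip_width: 0.0271
```

```bash
python3 - <<'E'
from h import *
T,o=tool(); log(); print(o['qpos'].round(1),o['tool_pos'].round(4),o['grip_width'],o['time_s'],o['force'])
P=np.load('arc.npy'); rows([(m[:,3],m[:,:3]) for m in P[10:]])
E
```

```text
[-16.5 -10.   28.2 101.5 -20.2  63.1  49. ] [ 0.6001 -0.0436  0.3863] 0.027092289796980317 8.45 [ 0.59397897  0.53510929 -0.69343632]
offset [[0.0126, 0.0265, 0.0206], [0.0256, 0.0565, 0.0386], [0.0373, 0.0882, 0.0546], [0.0476, 0.1215, 0.0686], [0.0564, 0.1562, 0.0804], [0.0638, 0.192, 0.0901], [0.0697, 0.2286, 0.0976], [0.0742, 0.2658, 0.103], [0.0772, 0.3034, 0.1063], [0.079, 0.3413, 0.1076]]
angular [[-0.129, -0.002, -0.029], [-0.262, -0.002, -0.058], [-0.395, -0.002, -0.087], [-0.528, -0.001, -0.116], [-0.661, -0.001, -0.145], [-0.794, -0.001, -0.173], [-0.927, -0.001, -0.202], [-1.06, -0.001, -0.231], [-1.193, -0.0, -0.26], [-1.326, -0.0, -0.289]]
```

Request:
{"method": "drive_tool", "body": {"offset": [[0.0126, 0.0265, 0.0206], [0.0256, 0.0565, 0.0386], [0.0373, 0.0882, 0.0546], [0.0476, 0.1215, 0.0686], [0.0564, 0.156, 0.0804], [0.0638, 0.192, 0.09], [0.07, 0.2286, 0.0976], [0.074, 0.266, 0.103], [0.077, 0.3034, 0.1063], [0.079, 0.341, 0.1076]], "angular": [[-0.129, -0.002, -0.029], [-0.262, -0.002, -0.058], [-0.395, -0.002, -0.087], [-0.528, -0.001, -0.116], [-0.661, -0.001, -0.145], [-0.794, -0.001, -0.173], [-0.927, -0.001, -0.202], [-1.06, -0.001, -0.231], [-1.193, 0, -0.26], [-1.326, 0, -0.289]]}}

```text
time_s: 9.7
tool_pos: [0.536, 0.3177, 0.378]
tool_rot: [-90.4, 45.1, 13.9]
force: [0.3, 0.2, -0.5]
grip_width: 0.0268
```

```bash
python3 - <<'E'
from h import *
T,o=tool(); log(); print(o['qpos'].round(1),o['tool_pos'].round(4),o['tool_rot'].round(2),o['grip_width'],o['time_s'],o['force'])
print((T[:3,:3]@[-.7071,-.7071,0]).round(3))
for n in ['scene','top','wrist']:
    p,K,W,c=cam(n); np.savez(n+'5.npz',p=p,K=K,W=W); 
    if n=='wrist': save('wrist5',p)
    if n=='scene': save('scene5',cv2.resize(p[120:320,120:340],None,fx=3.5,fy=3))
    if n=='top': save('top5',cv2.resize(p[130:280,160:360],None,fx=3.8,fy=3.8))
E
```

```text
[-29.6 -15.1 -13.  112.4  24.6  44.5  49.1] [0.536  0.3177 0.378 ] [-90.36  45.08  13.91] 0.02676052153425968 9.7 [ 0.29828099  0.16854085 -0.4877504 ]
[0.    0.005 1.   ]
```

View pics/scene5.png

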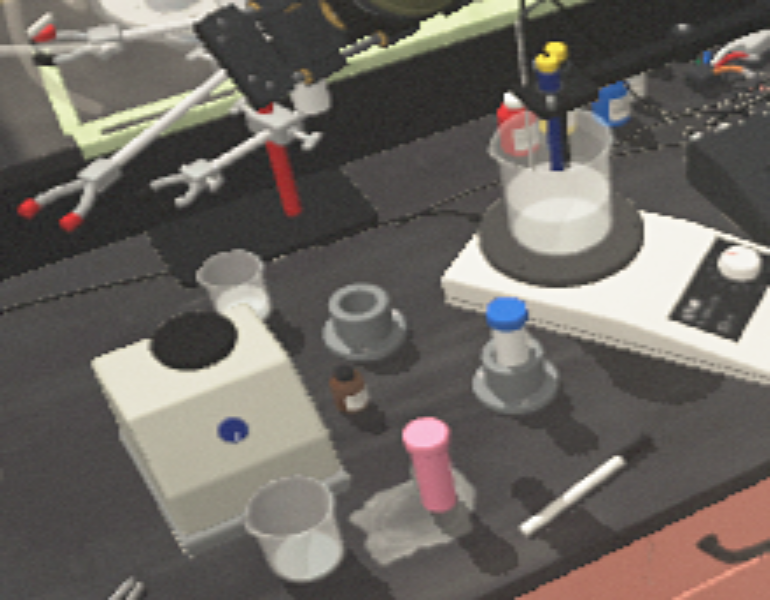

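View pics/wrist5.png

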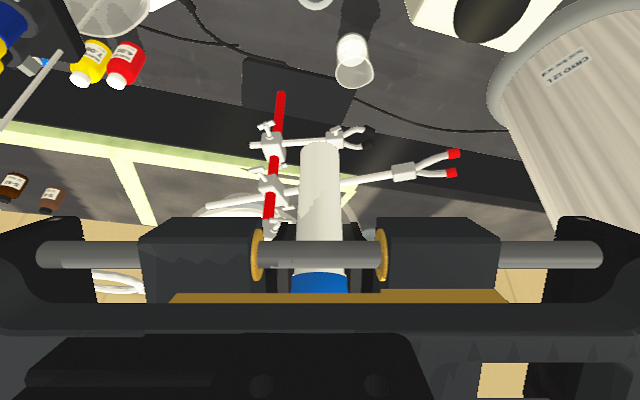

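View pics/top5.png

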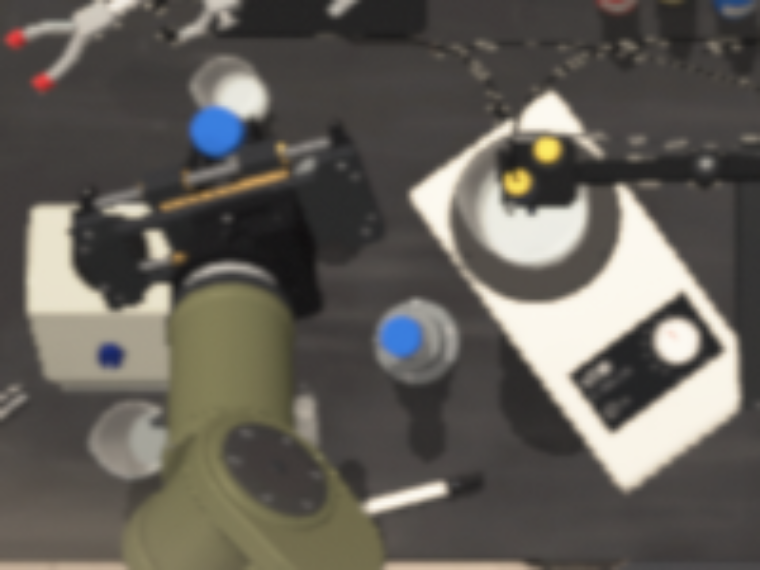

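```bash
cat > ov.py <<'E'
from h import *
from scipy.optimize import minimize
def circ(c,r,n=90):
    t=np.linspace(0,2*np.pi,n,endpoint=False); return np.c_[c[0]+r*np.cos(t),c[1]+r*np.sin(t),np.full(n,c[2])]
def pr(K,W,P): return np.array([proj(K,W,p) for p in P])
def samp(g,uv): return cv2.remap(g,uv[:,0].astype(np.float32)[None],uv[:,1].astype(np.float32)[None],cv2.INTER_LINEAR)[0]
C=[np.load('top0.npz'),np.load('scene0.npz')]
def score(xy,cams,circles):
    s=[]
    for d in cams:
        g=cv2.cvtColor(d['p'],cv2.COLOR_RGB2GRAY).astype(np.float32); g=cv2.GaussianBlur(g,(0,0),.6)
        for r,z,sg in circles:
            ins=samp(g,pr(d['K'],d['W'],circ([xy[0],xy[1],z],r-.003))); out=samp(g,pr(d['K'],d['W'],circ([xy[0],xy[1],z],r+.003)))
            s.append(sg*(out-ins).mean())
    return np.array(s)
if __name__=='__main__':
    for name,cands in [('empty',(.541,.318)),('full',(.410,.2405))]:
        for nm,cams in [('top',C[:1]),('scene',C[1:])]:
            circles=[(.037,.010,-1)]+([(.016,.05,1),(.026,.05,-1)] if name=='empty' else [])
            best=max(((score((x,y),cams,circles).sum(),x,y) for x in np.arange(cands[0]-.008,cands[0]+.0081,.001) for y in np.arange(cands[1]-.008,cands[1]+.0081,.001)))
            print(name,nm,best,score(best[1:],cams,circles))
    T,_=tool(); d=np.load('top5.npz'); 
    Rg=R.from_euler('xyz',[90,45,48.1],degrees=True).as_matrix(); vb=Rg.T@(B45-.045*A-np.array([.4044,-.3286,.0401])); ax=Rg.T@A
    bot=T[:3,3]+T[:3,:3]@vb; cap=bot+T[:3,:3]@ax*.104; print('bot',bot,'cap',cap, 'axis',T[:3,:3]@ax)
    g=d['p'].astype(int); m=((g[...,2]-g[...,0]>60)&(g[...,2]>120)); m=m[130:180,195:240]; ys,xs=np.nonzero(m); print('cap px pred',proj(d['K'],d['W'],cap),'seen',xs.mean()+195,ys.mean()+130,len(xs), 'world at z',onz(d['K'],d['W'],xs.mean()+195,ys.mean()+130,cap[2]))
E
python3 ov.py
```

```text
empty top (np.float32(117.06857), np.float64(0.542), np.float64(0.321)) [44.033604 40.170967 32.864002]
empty scene (np.float32(139.66359), np.float64(0.544), np.float64(0.318)) [32.057022 51.497738 56.10882 ]
full top (np.float32(46.684906), np.float64(0.41), np.float64(0.2425)) [46.684906]
full scene (np.float32(35.183655), np.float64(0.41), np.float64(0.2395)) [35.183655]
bot [0.53902613 0.31947291 0.30841587] cap [0.53923005 0.31975414 0.41241529] axis [0.00196078 0.0027041  0.99999442]
cap px pred [218.96497051 161.50172675] seen 216.43055555555554 163.9375 144 world at z [0.53300203 0.32612852 0.41241529]
```

```bash
python3 - <<'E'
from ov import *
M=np.array([.543,.3195,.05])
T,o=tool(); Rp=Rplace(14); 
Rg=R.from_euler('xyz',[90,45,48.1],degrees=True).as_matrix(); vb=Rg.T@(B45-.045*A-np.array([.4044,-.3286,.0401])); ax=Rg.T@A
np.savez('grip.npz',vb=vb,ax=ax); print(vb,ax)
tgt=M+[0,0,.03]-Rp@vb; print(tgt); rows(interp(T[:3,3],T[:3,:3],tgt,Rp,8))
from sim import *
o2,e,a=track(o['qpos'],interp(T[:3,3],T[:3,:3],tgt,Rp,8)); print(o2[-1].round(1),e,a)
E
```

```text
[ 0.05195867  0.04616039 -0.00037913] [-7.07106781e-01 -7.07106781e-01 -4.46479110e-16]
[0.53893007 0.31887599 0.14938065]
offset [[0.0206, 0.0198, -0.0001], [0.0411, 0.0396, -0.0001], [0.0617, 0.0594, -0.0002], [0.0823, 0.0792, -0.0003], [0.1028, 0.0991, -0.0004], [0.1234, 0.1189, -0.0004], [0.144, 0.1387, -0.0005], [0.1645, 0.1585, -0.0006]]
angular [[0.001, 0.0, -0.0], [0.001, 0.0, -0.001], [0.002, 0.001, -0.001], [0.002, 0.001, -0.001], [0.003, 0.001, -0.002], [0.003, 0.001, -0.002], [0.004, 0.001, -0.002], [0.004, 0.001, -0.003]]
[-23.3  -0.6 -23.8 129.   63.9  25.2   3.5] 0.00011290303482154152 0.0017681031462258327
```

Request:
{"method": "drive_tool", "body": {"offset": [[0.015, 0.0145, 0], [0.038, 0.037, 0], [0.0617, 0.0594, 0], [0.0823, 0.0792, 0], [0.103, 0.099, 0], [0.1234, 0.119, 0], [0.144, 0.1387, -0.0005], [0.158, 0.152, -0.0006], [0.1645, 0.1585, -0.0006], [0.1645, 0.1585, -0.0006]], "angular": [[0, 0, 0], [0.001, 0, 0], [0.002, 0, 0], [0.002, 0.001, 0], [0.003, 0.001, -0.002], [0.003, 0.001, -0.002], [0.004, 0.001, -0.002], [0.004, 0.001, -0.003], [0.004, 0.001, -0.003], [0.004, 0.001, -0.003]]}}

```text
time_s: 11.1
tool_pos: [0.539, 0.3167, 0.1475]
tool_rot: [-90.1, 45.2, 13.8]
force: [0.3, -0.0, -0.0]
grip_width: 0.0267
```

```bash
python3 - <<'E'
from h import *
T,o=tool(); log(); print(o['qpos'].round(1),o['tool_pos'].round(4),o['tool_rot'].round(2),o['grip_width'],o['time_s'],o['force'])
for n in ['scene','top','wrist']:
    p,K,W,c=cam(n); np.savez(n+'6.npz',p=p,K=K,W=W,T=T); 
    if n=='wrist': save('wrist6',p)
    if n=='scene': save('scene6',cv2.resize(p[160:260,170:270],None,fx=6,fy=6,interpolation=cv2.INTER_CUBIC))
    if n=='top': save('top6',cv2.resize(p[150:220,200:290],None,fx=8,fy=8,interpolation=cv2.INTER_CUBIC))
E
```

```text
[-22.2  -1.6 -22.6 129.3  61.5  23.8   7.4] [0.539  0.3167 0.1475] [-90.1   45.15  13.8 ] 0.026672645451337903 11.1 [ 0.25293506 -0.00763776 -0.03077209]
```

View pics/scene6.png

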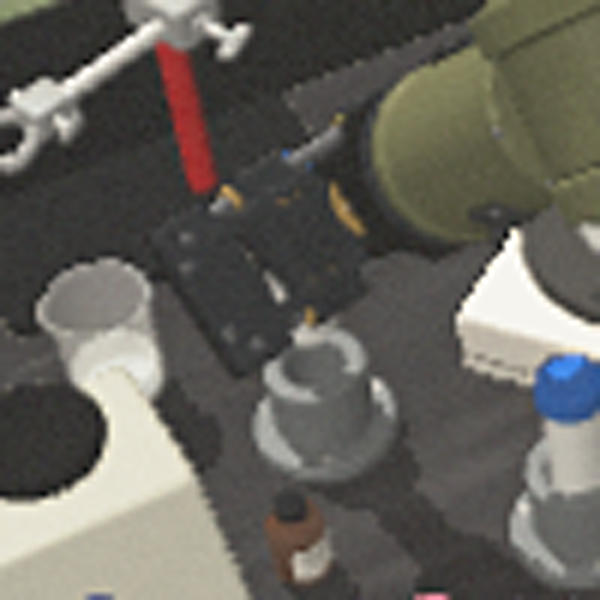

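View pics/wrist6.png

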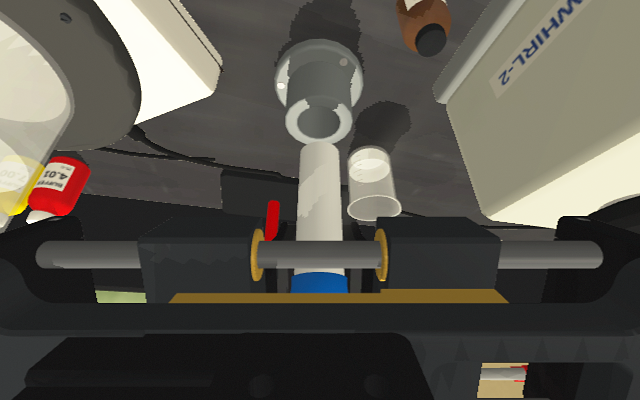

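View pics/top6.png

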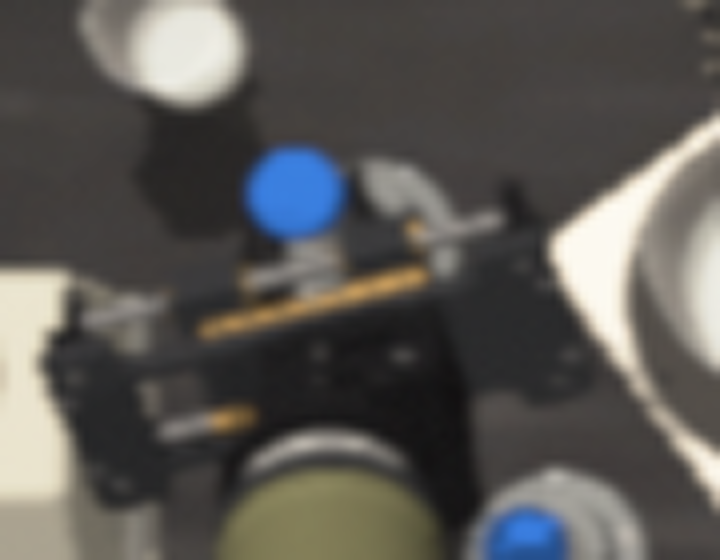

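```bash
cat > ov2.py <<'E'
from ov import *
import sys
def overlay(f,out,M=(.543,.3195,.05),box=(230,20,410,300),k=3,vb=None,mouth=True):
    d=np.load(f); p=d['p'].copy(); K=d['K'];W=d['W'];T=d['T']; g=np.load('grip.npz'); vb=g['vb'] if vb is None else vb
    x0,y0,x1,y1=box; im=cv2.resize(p[y0:y1,x0:x1],None,fx=k,fy=k,interpolation=cv2.INTER_CUBIC)
    def dr(P,c):
        uv=(pr(K,W,P)-[x0,y0]+.5)*k-.5; cv2.polylines(im,[np.round(uv).astype(int)],True,c,1)
    if mouth:
        for r in (.016,.026): dr(circ(M,r),(255,0,0))
        dr(circ([M[0],M[1],.01],.037),(255,0,0))
    ax=g['ax']; e1=np.cross(ax,[0,0,1]); e1/=np.linalg.norm(e1); e2=np.cross(ax,e1); t=np.linspace(0,2*np.pi,60)
    for s,r in ((0,.0138),(.09,.0138),(.09,.017),(.104,.017)):
        P=vb+ax*s+r*(np.cos(t)[:,None]*e1+np.sin(t)[:,None]*e2); dr((T[:3,:3]@P.T).T+T[:3,3],(0,255,0))
    save(out,im)
if __name__=='__main__': overlay('wrist6.npz','ow6')
E
python3 ov2.py; python3 - <<'E'
import sys; sys.path.insert(0,'.')
E
```

```text
(no output)
```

View pics/ow6.png

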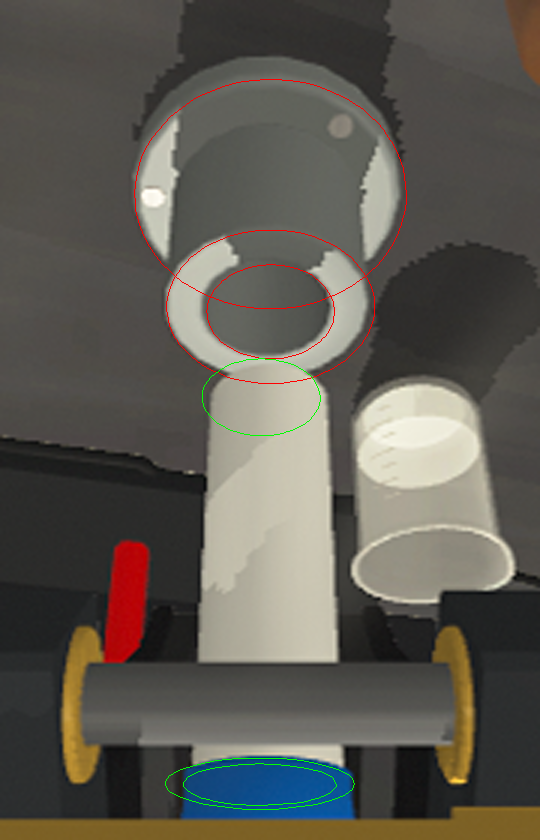

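```bash
python3 - <<'E'
from ov import *
d=np.load('wrist6.npz')
def sc(xy):
    g=cv2.cvtColor(d['p'],cv2.COLOR_RGB2GRAY).astype(np.float32); s=0
    for r,z in ((.016,.05),(.026,.05)):
        t=np.linspace(-np.pi*.5,np.pi*1.5,120)
        P=circ([xy[0],xy[1],z],r); 
        for dr,sg in ((-.0015,1),(.0015,-1)):
            uv=pr(d['K'],d['W'],circ([xy[0],xy[1],z],r+dr)); ok=uv[:,1]<138
            v=samp(g,uv)[ok]; s+=(1 if r>.02 else -1)*sg*v.mean()
    return s
b=max((sc((x,y)),x,y) for x in np.arange(.533,.554,.001) for y in np.arange(.309,.33,.001)); print(b)
M=np.array(b[1:]); h=np.array([np.cos(np.radians(14)),np.sin(np.radians(14))]); l=np.array([-h[1],h[0]])
for c in ([.542,.321],[.544,.318],[.543,.3195],M): print(c,'h',np.dot(c,h),'lat',np.dot(c,l))
T=d['T']; g=np.load('grip.npz'); bt=T[:3,3]+T[:3,:3]@g['vb']; print('bot',bt,'h',bt[:2]@h,'lat',bt[:2]@l,'tcp lat',T[:2,3]@l,'axis',T[:3,:3]@g['ax'])
E
```

```text
(np.float32(140.8698), np.float64(0.542), np.float64(0.318))
[0.542, 0.321] h 0.6035572121290835 lat 0.18034326071957493
[0.544, 0.318] h 0.6047720378948365 lat 0.17694852974954764
[0.543, 0.3195] h 0.6041646250119599 lat 0.17864589523456129
[0.542 0.318] h 0.6028314464422845 lat 0.17743237354074695
bot [0.54289111 0.31718931 0.07809359] h 0.6034999612662366 lat 0.1764301838037307 tcp lat 0.1768997473610063 axis [0.00226611 0.00177098 0.99999586]
```

```bash
python3 - <<'E'
from h import *
T,o=tool(); print((T[:3,:3].T@-Z).round(4)); d=T[:3,:3]
h=np.array([.9703,.2419,0]); tgt=T[:3,3]+[0,0,-.035]+.0002*h
Rp=Rplace(14); rows([(tgt,d)])
E
```

```text
[ 7.065e-01  7.077e-01 -3.000e-04]
offset [[0.0249, 0.0246, -0.0]]
angular [[0.0, 0.0, 0.0]]
```

Request:
{"method": "drive_tool", "body": {"offset": [[0.004, 0.004, 0], [0.009, 0.009, 0], [0.014, 0.014, 0], [0.0175, 0.0175, 0], [0.02, 0.02, 0], [0.0225, 0.0225, 0], [0.0249, 0.0247, 0], [0.0249, 0.0247, 0]], "angular": [[0, 0, 0], [0, 0, 0], [0, 0, 0], [0, 0, 0], [0, 0, 0], [0, 0, 0], [0, 0, 0], [0, 0, 0]]}}

```text
time_s: 12.25
tool_pos: [0.5395, 0.3183, 0.1145]
tool_rot: [-90.0, 45.0, 14.0]
force: [0.0, 0.2, 0.6]
grip_width: 0.0268
```

```bash
python3 - <<'E'
from h import *
T,o=tool(); log(); print(o['qpos'].round(1),o['tool_pos'].round(4),o['tool_rot'].round(2),o['grip_width'],o['time_s'],o['force'])
p,K,W,c=cam('wrist'); np.savez('wrist7.npz',p=p,K=K,W=W,T=T)
from ov2 import overlay
overlay('wrist7.npz','ow7')
E
```

```text
[-22.5   2.2 -22.8 130.7  74.3  23.1  -5.7] [0.5395 0.3183 0.1145] [-89.99  44.97  13.97] 0.026779286557558884 12.25 [0.03666576 0.17750633 0.55914639]
```

View pics/ow7.png

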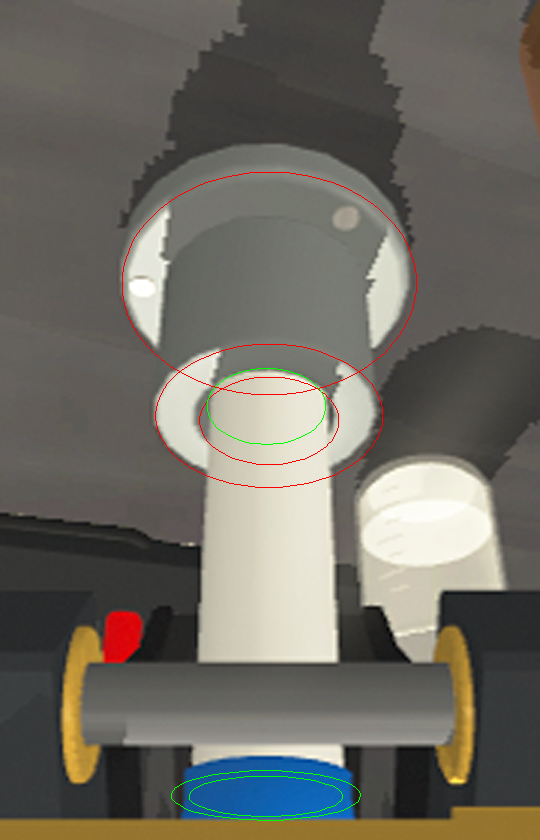

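Request:
{"method": "drive_tool", "body": {"offset": [[0.003, 0.003, -0.0003], [0.006, 0.006, -0.0003], [0.009, 0.009, -0.0003], [0.0125, 0.0125, -0.0003], [0.016, 0.016, -0.0003], [0.019, 0.019, -0.0003], [0.0215, 0.0215, -0.0003], [0.0215, 0.0215, -0.0003]], "angular": [[0, 0, 0], [0, 0, 0], [0, 0, 0], [0, 0, 0], [0, 0, 0], [0, 0, 0], [0, 0, 0], [0, 0, 0]]}}

```text
time_s: 13.3
tool_pos: [0.5395, 0.318, 0.0839]
tool_rot: [-90.0, 45.0, 14.0]
force: [0.7, 0.0, -0.2]
grip_width: 0.0267
```

```bash
python3 - <<'E'
from h import *
T,o=tool(); log(); print(o['qpos'].round(1),o['tool_pos'].round(4),o['tool_rot'].round(2),o['grip_width'],o['time_s'],o['force'],o['wrist_torque'])
g=np.load('grip.npz'); print('bot',T[:3,3]+T[:3,:3]@g['vb'])
p,K,W,c=cam('wrist'); np.savez('wrist8.npz',p=p,K=K,W=W,T=T)
from ov2 import overlay
overlay('wrist8.npz','ow8')
p,K,W,c=cam('scene'); save('scene8',cv2.resize(p[160:260,170:290],None,fx=6,fy=6,interpolation=cv2.INTER_CUBIC))
E
```

```text
[-23.2   5.9 -22.4 131.7  85.8  23.5 -17.3] [0.5395 0.318  0.0839] [-90.01  44.99  13.96] 0.026654758742620265 13.3 [ 0.70714568  0.0169054  -0.2477807 ] [-0.1688022   0.90001413 -0.00905437]
bot [0.54360241 0.31864032 0.01447345]
```

View pics/ow8.png

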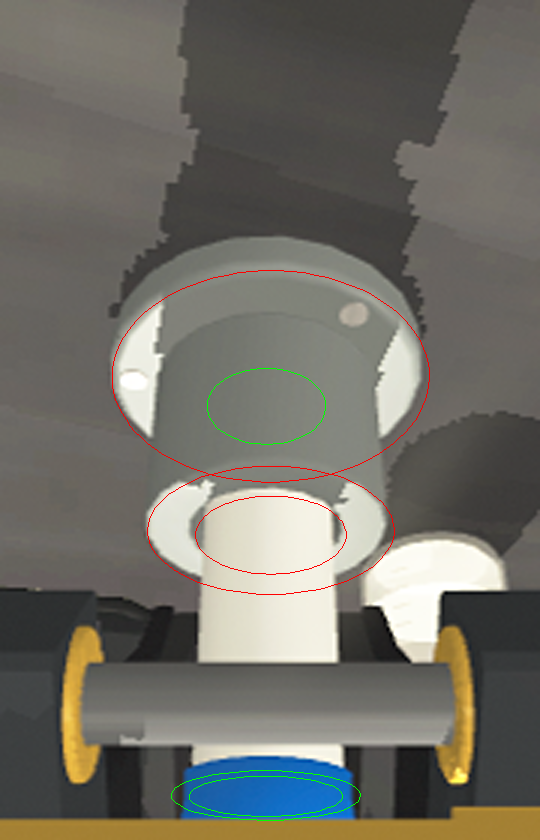

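View pics/scene8.png

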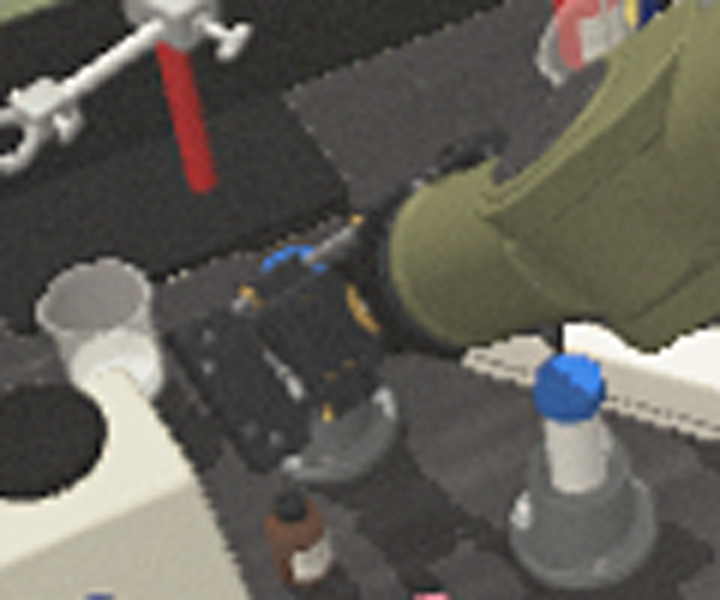

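Request:
{"method": "drive_tool", "body": {"offset": [[0.001, 0.001, 0], [0.002, 0.002, 0], [0.003, 0.003, 0], [0.004, 0.004, 0], [0.004, 0.004, 0]], "angular": [[0, 0, 0], [0, 0, 0], [0, 0, 0], [0, 0, 0], [0, 0, 0]]}}

```text
time_s: 14.02
tool_pos: [0.541, 0.3187, 0.0807]
tool_rot: [-90.0, 44.7, 13.9]
force: [-3.4, -1.4, 7.1]
grip_width: 0.0267
```

```bash
python3 - <<'E'
from h import *
T,o=tool(); log(); print(o['qpos'].round(1),o['tool_pos'].round(4),o['tool_rot'].round(2),o['grip_width'],o['time_s'],o['force'],o['wrist_torque'])
g=np.load('grip.npz'); print('bot',T[:3,3]+T[:3,:3]@g['vb'])
E
```

```text
[-23.4   6.5 -22.3 131.8  88.   23.7 -19.4] [0.541  0.3187 0.0807] [-90.    44.75  13.94] 0.02668597716449742 14.025 [-3.37613017 -1.37299304  7.07864416] [-0.25832915  0.30604177 -0.11057396]
bot [0.5453555  0.31939592 0.01130583]
```

Request:
{"method": "drive_tool", "body": {"offset": [[0, 0, 0], [0, 0, 0], [0, 0, 0], [0, 0, 0]], "angular": [[0, 0, 0], [0, 0, 0], [0, 0, 0], [0, 0, 0]], "fingers": -0.2}}

```text
time_s: 14.52
tool_pos: [0.5409, 0.3186, 0.0804]
tool_rot: [-90.0, 44.8, 13.9]
force: [0.6, -0.4, 0.1]
grip_width: 0.0507
```

```bash
python3 - <<'E'
from h import *
T,o=tool(); log(); print(o['qpos'].round(1),o['tool_pos'].round(4),o['tool_rot'].round(2),o['grip_width'],o['time_s'],o['force'],o['wrist_torque'])
p,K,W,c=cam('wrist'); np.savez('wrist9.npz',p=p,K=K,W=W,T=T); save('wrist9',p)
E
```

```text
[-23.4   6.5 -22.3 131.8  88.   23.7 -19.4] [0.5409 0.3186 0.0804] [-90.02  44.78  13.93] 0.050675541297702985 14.525 [ 0.58008158 -0.38511084  0.09569416] [-0.11322152  0.84267979 -0.01363518]
```

View pics/wrist9.png

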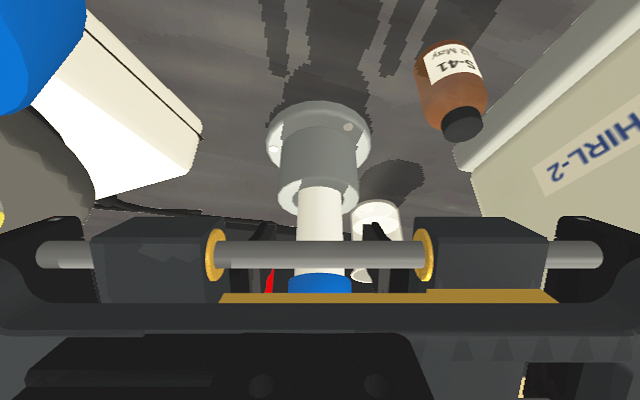

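Request:
{"method": "drive_tool", "body": {"offset": [[-0.01, 0, 0], [-0.03, 0, 0], [-0.055, -0.002, 0], [-0.08, -0.01, 0], [-0.105, -0.03, 0], [-0.125, -0.055, 0], [-0.14, -0.08, 0]], "angular": [[0, 0, 0], [0, 0, 0], [0, 0, 0], [0, 0, 0], [0, 0, 0], [0, 0, 0], [0, 0, 0]]}}

```text
time_s: 15.45
tool_pos: [0.4989, 0.3082, 0.2372]
tool_rot: [-90.0, 44.7, 14.0]
force: [-0.1, -0.2, 0.0]
grip_width: 0.0522
```

```bash
python3 - <<'E'
from h import *
T,o=tool(); log(); print(o['qpos'].round(1),o['tool_pos'].round(4),o['tool_rot'].round(2),o['grip_width'],o['time_s'],o['force'],o['wrist_torque'])
p,K,W,c=cam('wrist'); np.savez('wrist10.npz',p=p,K=K,W=W,T=T); save('wrist10',p)
p,K,W,c=cam('scene'); np.savez('scene10.npz',p=p,K=K,W=W,T=T); save('scene10',cv2.resize(p[160:290,170:300],None,fx=4.6,fy=4.6,interpolation=cv2.INTER_CUBIC))
E
```

```text
[-28.4 -14.4 -17.8 128.3  37.7  31.5  30. ] [0.4989 0.3082 0.2372] [-89.99  44.73  13.96] 0.05220085537268429 15.45 [-0.12615632 -0.24406925  0.0375652 ] [-0.18789358  0.82648792 -0.01445132]
```

View pics/wrist10.png

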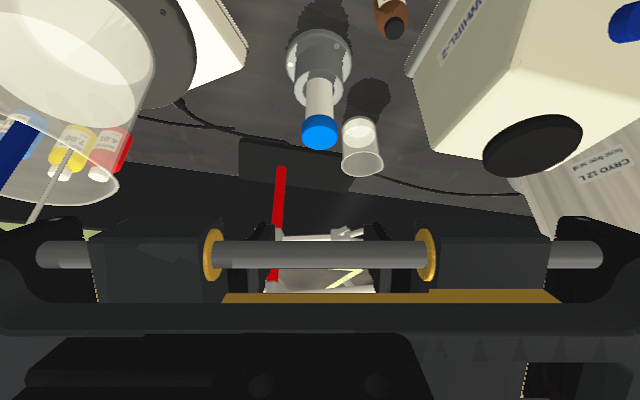

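View pics/scene10.png

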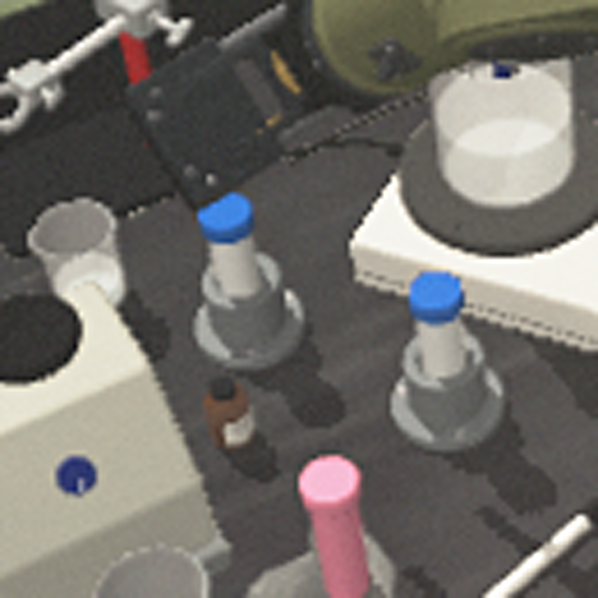

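```bash
cat > plan3.py <<'E'
from plan2 import *
F=np.array([.410,.241,.05])
T,o=tool(); q=o['qpos']; Rt=T[:3,:3]; p0=T[:3,3]
def hor(psi,roll):
    x=np.array([np.cos(np.radians(psi)),np.sin(np.radians(psi)),0]); 
    b=np.c_[x,np.cross(Z,x),Z]  # z up, y left
    return b@R.from_euler('x',roll,degrees=True).as_matrix()
res=[]
print(X.round(4),E)
for az in (30,45,60,90):
    Rd=down(az); pre=np.array([F[0],F[1],.24]); g=np.array([F[0],F[1],.096]); lift=np.array([F[0],F[1],.30])
    o1,e1,a1=track(q,interp(p0,Rt,pre,Rd,10)); o2,e2,a2=track(o1[-1],interp(pre,Rd,g,Rd,6)); o3,e3,a3=track(o2[-1],interp(g,Rd,lift,Rd,8))
    print('az',az,o1[-1],o2[-1],o3[-1],np.round([e1,e2,e3,a1,a2,a3],3))
    for psi in range(-60,121,30):
        for roll in (0,90,180,270):
            for fp in ([.45,.25,.38],[.5,.3,.38],[.55,.2,.42]):
                P=interp(lift,Rd,np.array(fp),hor(psi,roll),14); 
                tot=np.degrees(R.from_matrix(Rd.T@hor(psi,roll)).magnitude())
                if tot>125: continue
                o4,e4,a4=track(o3[-1],P,2); mg=np.minimum(o4-LIM[:,0],LIM[:,1]-o4).min(); sp=np.abs(np.diff(o4,axis=0)).max()*8
                if e4<.002 and a4<1: res.append((mg,sp,az,psi,roll,fp,o4[-1]))
res.sort(key=lambda r:-r[0])
for r in res[:14]: print(r[0].round(1),r[1].round(0),*r[2:])
E
python3 plan3.py
```

```text
[ 0.2 -0.  -0.   0.5  0.   0.   0.5 -0.  -0.   0.3] 0.006584459401501819
az 30 [-21.5  -3.5 -11.5 106.3  -0.7  77.1  -2.8] [-22.    3.9 -11.9 116.3   0.9  59.9  -4.3] [-21.4  -4.9 -11.3 100.9  -1.   83.9  -2.5] [0. 0. 0. 0. 0. 0.]
az 45 [-23.7  -3.7  -9.2 106.5  -0.6  77.1  12.2] [-24.1   3.7  -9.6 116.5   0.7  59.9  11. ] [-23.6  -5.1  -9.1 101.1  -0.8  83.9  12.4] [0. 0. 0. 0. 0. 0.]
az 60 [-26.   -3.8  -6.9 106.6  -0.5  77.1  27.2] [-26.3   3.6  -7.2 116.6   0.5  59.9  26.3] [-25.9  -5.2  -6.8 101.2  -0.6  84.   27.4] [0. 0. 0. 0. 0. 0.]
az 90 [-31.   -3.9  -1.7 106.7  -0.1  77.2  57.3] [-31.1   3.4  -1.8 116.7   0.1  59.9  57.1] [-31.   -5.3  -1.7 101.3  -0.2  84.   57.3] [0. 0. 0. 0. 0. 0.]
14.1 55.0 60 -30 180 [0.55, 0.2, 0.42] [-41.3   2.2 -19.9 121.4  89.5  91.4  56.2]
12.9 52.0 90 -30 180 [0.5, 0.3, 0.38] [-53.3  13.1 -19.5 114.8  85.4 102.4  51.6]
12.8 56.0 90 -30 180 [0.55, 0.2, 0.42] [-44.2   2.  -16.9 121.5  89.5  91.2  56.3]
12.7 53.0 60 -30 180 [0.5, 0.3, 0.38] [-50.2  13.4 -23.  114.7  85.9 103.2  51.5]
12.4 52.0 60 -30 180 [0.45, 0.25, 0.38] [-49.    6.1 -27.  123.   81.6 104.2  49.8]
12.4 51.0 90 -30 180 [0.45, 0.25, 0.38] [-51.7   5.9 -24.3 123.   81.4 103.8  49.9]
12.2 53.0 30 -30 270 [0.5, 0.3, 0.38] [-42.9  15.  -31.1 114.9  87.4 104.9 -39.2]
11.7 57.0 30 -30 270 [0.55, 0.2, 0.42] [-31.7   3.2 -29.8 121.7  90.1  91.9 -34.6]
10.9 53.0 45 -30 270 [0.5, 0.3, 0.38] [-42.9  15.  -31.1 114.9  87.5 104.8 -39.2]
10.7 50.0 30 -30 270 [0.45, 0.25, 0.38] [-39.3   7.8 -37.4 123.1  82.5 105.4 -41.2]
9.6 57.0 45 -30 270 [0.55, 0.2, 0.42] [-31.4   3.2 -30.1 121.7  90.1  91.9 -34.6]
9.2 54.0 60 -30 270 [0.5, 0.3, 0.38] [-42.7  15.  -31.4 115.   87.5 104.8 -39.1]
8.5 50.0 45 -30 270 [0.45, 0.25, 0.38] [-38.7   7.8 -38.  123.2  82.6 105.4 -41.1]
7.2 56.0 60 -30 270 [0.55, 0.2, 0.42] [-30.8   3.1 -30.7 121.8  90.2  91.8 -34.5]
```

```bash
python3 - <<'E'
from plan2 import *
T,o=tool(); P=interp(T[:3,3],T[:3,:3],np.array([.41,.241,.25]),down(60),9); rows(P); o1,e,a=track(o['qpos'],P); print(o1[-1],np.abs(np.diff(o1,axis=0)).max(0)*8)
E
```

```text
offset [[-0.009, 0.0074, -0.005], [-0.0181, 0.0147, -0.01], [-0.0271, 0.0221, -0.015], [-0.0362, 0.0295, -0.0199], [-0.0452, 0.0368, -0.0249], [-0.0543, 0.0442, -0.0299], [-0.0633, 0.0516, -0.0349], [-0.0724, 0.0589, -0.0399], [-0.0814, 0.0663, -0.0449]]
angular [[0.08, 0.034, 0.084], [0.161, 0.068, 0.168], [0.241, 0.103, 0.251], [0.322, 0.137, 0.335], [0.402, 0.171, 0.419], [0.483, 0.205, 0.503], [0.563, 0.239, 0.587], [0.644, 0.274, 0.67], [0.724, 0.308, 0.754]]
[-26.1  -4.1  -6.8 105.8  -0.5  78.3  27.3] [ 8.7 12.2 10.3 22.9 43.3 48.9 11.9]
```

Request:
{"method": "drive_tool", "body": {"offset": [[-0.009, 0.0074, -0.005], [-0.018, 0.0147, -0.01], [-0.027, 0.022, -0.015], [-0.036, 0.0295, -0.02], [-0.045, 0.037, -0.025], [-0.054, 0.044, -0.03], [-0.063, 0.0516, -0.035], [-0.0724, 0.059, -0.04], [-0.0814, 0.0663, -0.045], [-0.0814, 0.0663, -0.045]], "angular": [[0.08, 0.034, 0.084], [0.161, 0.068, 0.168], [0.241, 0.103, 0.251], [0.322, 0.137, 0.335], [0.402, 0.171, 0.419], [0.483, 0.205, 0.503], [0.563, 0.239, 0.587], [0.644, 0.274, 0.67], [0.724, 0.308, 0.754], [0.724, 0.308, 0.754]], "fingers": -0.5}}

```text
time_s: 16.8
tool_pos: [0.4107, 0.2395, 0.2486]
tool_rot: [-171.9, 89.8, -112.0]
force: [-0.9, 0.1, -0.7]
grip_width: 0.065
```

```bash
python3 - <<'E'
from h import *
T,o=tool(); log(); print(o['qpos'].round(1),o['tool_pos'].round(4),o['tool_rot'].round(2),o['grip_width'],o['time_s'],o['force'])
p,K,W,c=cam('wrist'); np.savez('wrist11.npz',p=p,K=K,W=W,T=T); save('wrist11',p)
from ov import *
sc=np.load('scene10.npz')
for nm,d in (('wrist',np.load('wrist11.npz')),('scene',sc),('top',np.load('top0.npz'))):
    g=d['p'].astype(int); m=((g[...,2]-g[...,0]>60)&(g[...,2]>100)).astype(np.uint8)
    pr0=proj(d['K'],d['W'],[.41,.241,.107]); n,l,st,ce=cv2.connectedComponentsWithStats(m); k=1+np.argmin(np.linalg.norm(ce[1:]-pr0,axis=1)); 
    # model cap silhouette centroid fit
    ys,xs=np.nonzero(l==k); c0=np.array([xs.mean(),ys.mean()])
    def cen(xy):
        P=np.vstack([circ([xy[0],xy[1],.1],.017),circ([xy[0],xy[1],.114],.017)]); hull=cv2.convexHull(pr(d['K'],d['W'],P).astype(np.float32)); M=cv2.moments(hull); return np.array([M['m10'],M['m01']])/M['m00'],M['m00']
    from scipy.optimize import fsolve
    s=fsolve(lambda xy:cen(xy)[0]-c0,[.41,.241]); print(nm,c0,st[k],len(xs),cen(s)[1],s)
E
```

```text
[-26.3  -3.   -7.  105.1  -0.3  78.   26.7] [0.4107 0.2395 0.2486] [-171.86   89.85 -112.  ] 0.06497808604299808 16.8 [-0.879469    0.11751369 -0.65887204]
wrist [320.25056948 192.25626424] [304 176  33  34 878] 878 923.7197144983802 [0.41217821 0.23993803]
scene [264.26605505 224.08256881] [259 219  12  11 109] 109 124.69566958537325 [0.41370165 0.23839366]
top [265.04210526 218.        ] [260 213  11  11  95] 95 98.44405277865008 [0.4100263  0.24250949]<stdin>:14: RuntimeWarning: The iteration is not making good progress, as measured by the 
 improvement from the last ten iterations.
```

View pics/wrist11.png

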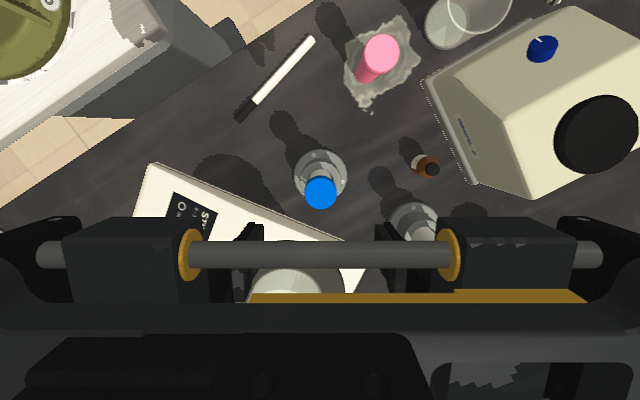

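```bash
python3 - <<'E'
from h import *
T,o=tool(); rows(interp(T[:3,3],T[:3,:3],np.array([.412,.240,.095]),down(60),8))
E
```

```text
offset [[0.0192, -0.0002, 0.0001], [0.0384, -0.0004, 0.0002], [0.0577, -0.0006, 0.0003], [0.0769, -0.0008, 0.0004], [0.0961, -0.001, 0.0006], [0.1153, -0.0012, 0.0007], [0.1345, -0.0014, 0.0008], [0.1537, -0.0016, 0.0009]]
angular [[-0.0, -0.0, 0.0], [-0.0, -0.0, 0.0], [-0.0, -0.001, 0.0], [-0.0, -0.001, 0.0], [-0.0, -0.001, 0.001], [-0.0, -0.001, 0.001], [-0.0, -0.002, 0.001], [-0.0, -0.002, 0.001]]
```

Request:
{"method": "drive_tool", "body": {"offset": [[0.015, -0.0008, 0.0005], [0.035, -0.0016, 0.0009], [0.0577, -0.0016, 0.0009], [0.08, -0.0016, 0.0009], [0.1, -0.0016, 0.0009], [0.12, -0.0016, 0.0009], [0.14, -0.0016, 0.0009], [0.15, -0.0016, 0.0009], [0.1537, -0.0016, 0.0009], [0.1537, -0.0016, 0.0009]], "angular": [[0, 0, 0], [0, 0, 0], [0, -0.001, 0], [0, -0.001, 0], [0, -0.001, 0.001], [0, -0.001, 0.001], [0, -0.002, 0.001], [0, -0.002, 0.001], [0, -0.002, 0.001], [0, -0.002, 0.001]]}}

```text
time_s: 18.1
tool_pos: [0.4121, 0.2402, 0.0952]
tool_rot: [-30.6, 90.0, 29.4]
force: [-0.1, -0.3, 0.2]
grip_width: 0.0655
```

```bash
python3 - <<'E'
from h import *
T,o=tool(); log(); print(o['qpos'].round(1),o['tool_pos'].round(4),o['tool_rot'].round(2),o['grip_width'],o['time_s'],o['force'])
p,K,W,c=cam('wrist'); save('wrist12',p)
p,K,W,c=cam('scene'); save('scene12',cv2.resize(p[180:280,210:310],None,fx=6,fy=6,interpolation=cv2.INTER_CUBIC))
E
```

```text
[-26.4   4.4  -7.2 116.1   0.6  59.5  26. ] [0.4121 0.2402 0.0952] [-30.6   89.97  29.42] 0.06546318899361786 18.1 [-0.08691037 -0.3444998   0.24390106]
```

View pics/wrist12.png

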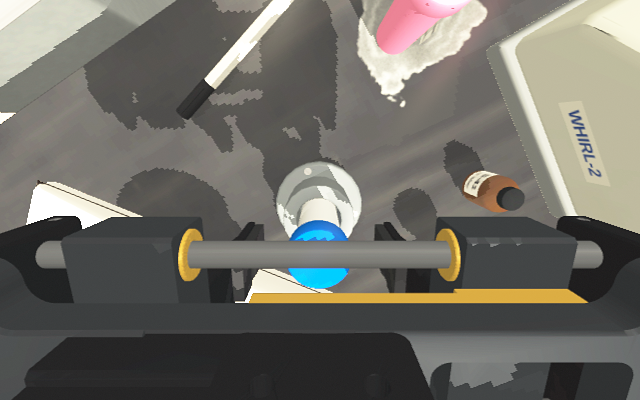

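View pics/scene12.png

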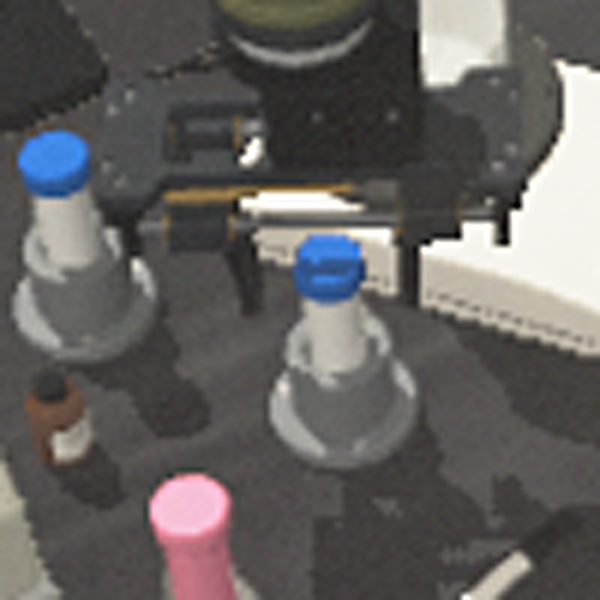

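Request:
{"method": "drive_tool", "body": {"offset": [[0, 0, 0], [0, 0, 0], [0, 0, 0], [0, 0, 0], [0, 0, 0], [0, 0, 0]], "angular": [[0, 0, 0], [0, 0, 0], [0, 0, 0], [0, 0, 0], [0, 0, 0], [0, 0, 0]], "fingers": 1, "squeeze": 45}}

```text
time_s: 18.95
tool_pos: [0.4125, 0.2403, 0.0957]
tool_rot: [-27.4, 89.9, 32.6]
force: [-0.3, -0.5, -0.1]
grip_width: 0.0324
```

```bash
python3 - <<'E'
from h import *
T,o=tool(); log(); print(o['qpos'].round(1),o['tool_pos'].round(4),o['tool_rot'].round(2),o['grip_width'],o['time_s'],o['force'])
E
```

```text
[-26.4   4.4  -7.2 116.    0.6  59.5  26. ] [0.4125 0.2403 0.0957] [-27.36  89.91  32.64] 0.03239058110267469 18.95 [-0.26697885 -0.54951072 -0.12284559]
```

Request:
{"method": "drive_tool", "body": {"offset": [[-0.006, 0, 0], [-0.018, 0, 0], [-0.035, 0, 0], [-0.055, 0, 0], [-0.08, 0, 0], [-0.11, 0, 0], [-0.14, 0, 0], [-0.17, 0, 0], [-0.195, 0, 0], [-0.21, 0, 0]], "angular": [[0, 0, 0], [0, 0, 0], [0, 0, 0], [0, 0, 0], [0, 0, 0], [0, 0, 0], [0, 0, 0], [0, 0, 0], [0, 0, 0], [0, 0, 0]]}}

```text
time_s: 20.2
tool_pos: [0.4126, 0.2404, 0.3082]
tool_rot: [-29.4, 89.7, 30.6]
force: [0.4, 0.5, -0.3]
grip_width: 0.0326
```

```bash
python3 - <<'E'
from plan2 import *
T,o=tool(); log(); print(o['qpos'].round(1),o['tool_pos'],o['tool_rot'].round(2),o['grip_width'],o['time_s'],o['force'])
p,K,W,c=cam('scene'); save('scene13',cv2.resize(p[100:280,190:370],None,fx=3.3,fy=3.3,interpolation=cv2.INTER_CUBIC))
def hor(psi,roll):
    x=np.array([np.cos(np.radians(psi)),np.sin(np.radians(psi)),0]); b=np.c_[x,np.cross(Z,x),Z]; return b@R.from_euler('x',roll,degrees=True).as_matrix()
P=interp(T[:3,3],T[:3,:3],np.array([.45,.25,.38]),hor(-30,180),16); o1,e,a=track(o['qpos'],P); print(o1[-1],o1.min(0),o1.max(0),np.abs(np.diff(o1,axis=0)).max(0)*8,e,a)
np.save('fin.npy',np.array([np.c_[r,p] for p,r in P])); rows(P[:10])
E
```

```text
[-26.2  -4.2  -6.8  99.4  -0.5  84.5  27.1] [0.4 0.2 0.3] [-29.4  89.7  30.6] 0.03263466848227079 20.2 [ 0.4  0.5 -0.3]
[-49.4   6.3 -26.7 123.3  81.9 104.1  49.7] [-49.4  -3.6 -26.7  96.2   5.2  86.8  27.1] [-27.9   7.5  -9.  123.3  81.9 105.1  49.7] [15.6 11.6 18.4 31.3 45.9 18.3 19.8] 2.3084079614073327e-05 0.029305622513630607
offset [[-0.0032, -0.0014, 0.0012], [-0.0076, -0.0032, 0.0029], [-0.0121, -0.0049, 0.0046], [-0.0166, -0.0067, 0.0063], [-0.0211, -0.0084, 0.008], [-0.0255, -0.0101, 0.0097], [-0.03, -0.0119, 0.0115], [-0.0345, -0.0136, 0.0132], [-0.0389, -0.0154, 0.0149], [-0.0434, -0.0171, 0.0166]]
angular [[-0.076, 0.077, -0.074], [-0.152, 0.153, -0.15], [-0.228, 0.229, -0.225], [-0.304, 0.304, -0.3], [-0.38, 0.38, -0.376], [-0.456, 0.455, -0.451], [-0.532, 0.531, -0.526], [-0.608, 0.607, -0.601], [-0.683, 0.682, -0.677], [-0.759, 0.758, -0.752]]
```

View pics/scene13.png

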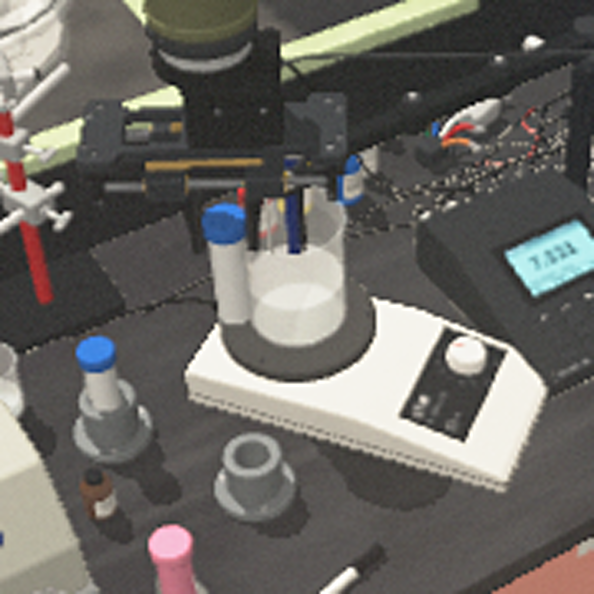

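Request:
{"method": "drive_tool", "body": {"offset": [[-0.006, -0.001, 0.001], [-0.013, -0.003, 0.003], [-0.02, -0.005, 0.005], [-0.026, -0.007, 0.006], [-0.03, -0.0084, 0.008], [-0.034, -0.01, 0.01], [-0.037, -0.012, 0.0115], [-0.039, -0.0136, 0.013], [-0.041, -0.0154, 0.015], [-0.0434, -0.017, 0.0166]], "angular": [[-0.05, 0.05, -0.05], [-0.13, 0.13, -0.13], [-0.22, 0.22, -0.215], [-0.304, 0.304, -0.3], [-0.38, 0.38, -0.376], [-0.456, 0.455, -0.451], [-0.532, 0.531, -0.526], [-0.608, 0.607, -0.601], [-0.683, 0.682, -0.677], [-0.759, 0.758, -0.752]]}}

```text
time_s: 21.5
tool_pos: [0.4357, 0.2468, 0.3526]
tool_rot: [-158.9, 30.3, -50.9]
force: [-0.4, -0.4, -0.5]
grip_width: 0.0326
```

```bash
python3 - <<'E'
from h import *
T,o=tool(); log(); print(o['qpos'].round(1),o['tool_pos'],o['tool_rot'].round(2),o['grip_width'],o['time_s'],o['force'])
P=np.load('fin.npy'); rows([(m[:,3],m[:,:3]) for m in P[10:]])
E
```

```text
[-45.4   8.9 -23.3 102.   53.7 103.8  35.2] [0.43571125 0.24678716 0.35256288] [-158.95   30.26  -50.92] 0.03257585094135831 21.5 [-0.35590804 -0.41364212 -0.49900127]
offset [[-0.0013, -0.0038, -0.004], [-0.0026, -0.0074, -0.0073], [-0.004, -0.0111, -0.0106], [-0.0054, -0.0147, -0.0139], [-0.0068, -0.0183, -0.0172], [-0.0082, -0.0219, -0.0205]]
angular [[-0.072, 0.074, -0.073], [-0.148, 0.149, -0.149], [-0.224, 0.225, -0.224], [-0.3, 0.301, -0.299], [-0.376, 0.376, -0.375], [-0.451, 0.452, -0.45]]
```

Request:
{"method": "drive_tool", "body": {"offset": [[-0.0013, -0.0038, -0.004], [-0.0026, -0.0074, -0.0073], [-0.004, -0.011, -0.0106], [-0.0054, -0.0147, -0.014], [-0.007, -0.018, -0.017], [-0.008, -0.022, -0.02], [-0.008, -0.022, -0.02], [-0.008, -0.022, -0.02], [-0.008, -0.022, -0.02]], "angular": [[-0.072, 0.074, -0.073], [-0.148, 0.149, -0.149], [-0.224, 0.225, -0.224], [-0.3, 0.301, -0.299], [-0.376, 0.376, -0.375], [-0.43, 0.43, -0.43], [-0.451, 0.452, -0.45], [-0.451, 0.452, -0.45], [-0.451, 0.452, -0.45]]}}

```text
time_s: 22.62
tool_pos: [0.4503, 0.2504, 0.3798]
tool_rot: [-179.9, 0.0, -30.0]
force: [-0.2, 0.7, -0.5]
grip_width: 0.0326
```

```bash
python3 - <<'E'
from h import *
T,o=tool(); log(); print(o['qpos'].round(1),o['tool_pos'],o['tool_rot'].round(2),o['grip_width'],o['time_s'],o['force'],np.abs(o['joint_velocities']).max()); print(T[:3,:3].round(3))
p,K,W,c=cam('scene'); save('scene14',cv2.resize(p[90:290,170:390],None,fx=3.5,fy=3,interpolation=cv2.INTER_CUBIC))
np.savez('scene14.npz',p=p,K=K,W=W,T=T)
p,K,W,c=cam('wrist'); save('wrist14',p)
p,K,W,c=cam('top'); save('top14',cv2.resize(p[120:280,150:350],None,fx=3.8,fy=3.8,interpolation=cv2.INTER_CUBIC))
np.savez('top14.npz',p=p,K=K,W=W,T=T)
E
```

```text
[-50.8   9.1 -26.  122.1  82.  105.   48. ] [0.45028939 0.25039251 0.37975157] [-1.7989e+02  5.0000e-02 -3.0040e+01] 0.0325507464839373 22.625 [-0.23116156  0.68808974 -0.50178352] 0.16451728211940378
[[ 0.866 -0.501  0.   ]
 [-0.501 -0.866  0.002]
 [-0.001 -0.002 -1.   ]]
```

View pics/scene14.png

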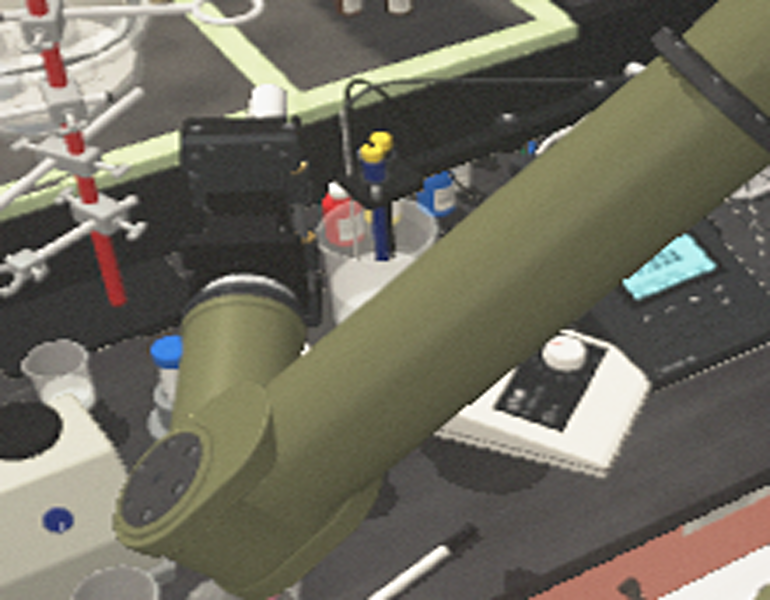

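View pics/wrist14.png

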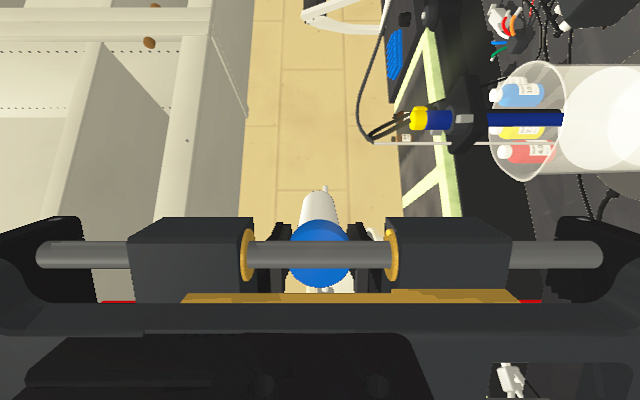

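View pics/top14.png

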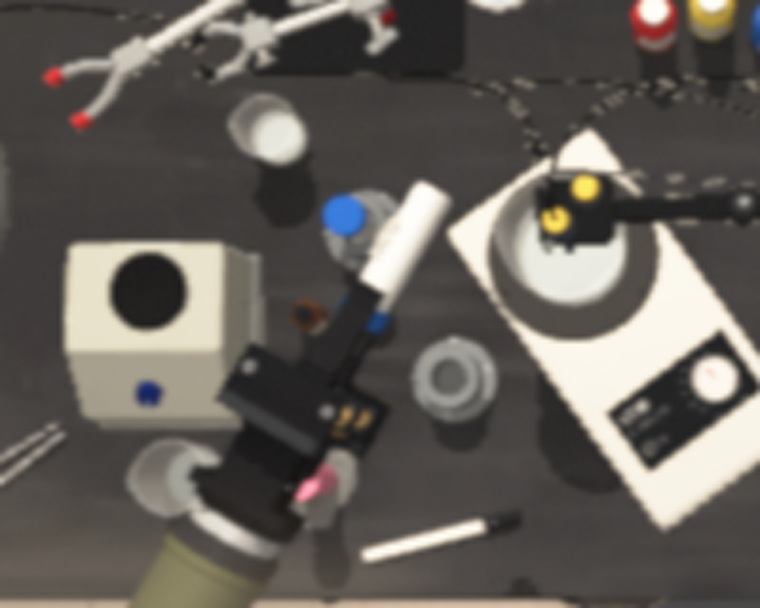

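Request:
{"method": "drive_tool", "body": {"offset": [[0, 0, 0], [0, 0, 0], [0, 0, 0], [0, 0, 0], [0, 0, 0], [0, 0, 0]], "angular": [[0, 0, 0], [0, 0, 0], [0, 0, 0], [0, 0, 0], [0, 0, 0], [0, 0, 0]]}}

```text
time_s: 23.52
tool_pos: [0.4503, 0.2504, 0.3798]
tool_rot: [-179.9, 0.0, -30.0]
force: [-1.1, 0.1, -0.3]
grip_width: 0.0323
```

```bash
python3 - <<'E'
from h import *
T,o=tool(); print(o['tool_pos'],o['tool_rot'].round(2),o['grip_width'],o['time_s'],o['force'],np.abs(o['joint_velocities']).max())
q,K,W,c=cam('wrist'); save('wrist15',q[150:300,240:400].repeat(4,0).repeat(4,1))
p,K,W,c=cam('top'); d=np.load('top14.npz')['p']
print('top change px',(np.abs(p.astype(int)-d).max(2)>60).sum())
d0=np.load('top0.npz')['p']
def cen(im,box,f):
    x0,y0,x1,y1=box; m=f(im[y0:y1,x0:x1].astype(int)); ys,xs=np.nonzero(m); return xs.mean()+x0,ys.mean()+y0,len(xs)
f=lambda s:(s[...,0]-s[...,2]>25)
print('vial',cen(d0,(222,195,242,212),f),cen(p,(222,195,242,212),f))
f=lambda s:s.min(2)>150
print('small beaker',cen(d0,(205,140,235,165),f),cen(p,(205,140,235,165),f))
# tube1 cap
g=p.astype(int); m=((g[...,2]-g[...,0]>60)&(g[...,2]>100)); m[:, :232]=0; m[:,250:]=0; m[:165]=0;m[190:]=0; ys,xs=np.nonzero(m); print('tube1 cap px',xs.mean(),ys.mean(),'pred home',proj(K,W,[.543,.319,.11]))
# second tube level: white ends in top view
E
```

```text
[0.45028614 0.25036008 0.37976266] [-1.7991e+02  3.0000e-02 -3.0020e+01] 0.032255543349221774 23.525 [-1.13724717  0.07944858 -0.26678756] 0.13150625129769278
top change px 0
vial (np.float64(231.3), np.float64(202.06666666666666), 30) (np.float64(231.46428571428572), np.float64(202.03571428571428), 28)
small beaker (np.float64(222.5744680851064), np.float64(155.59574468085106), 141) (np.float64(222.5744680851064), np.float64(155.68794326241135), 141)
tube1 cap px 240.07142857142858 176.12244897959184 pred home [241.06225295 175.97702428]
```

View pics/wrist15.png

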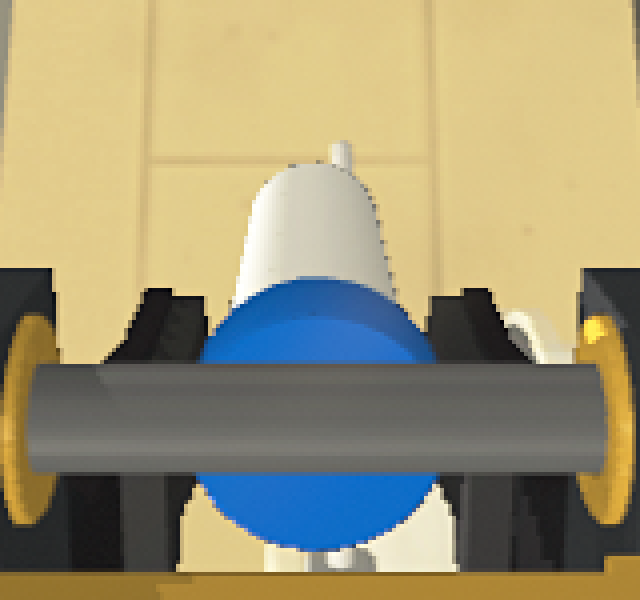

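```bash
python3 -c "
from cell import sign_off; print(sign_off())"
```

```text
the job is handed in; nothing more can be done
None
```

I finished the swap and handed it in at about 24 s of the 67 s allowed; no verdict was reported.

**First tube:** I picked it off the tray and stood it in the empty stand with its cap up. I pressed it down until about 7 N of contact showed at the bottom of the bore, then let go. In the later pictures it shows as much above its stand as the other tube did. In the top view its cap lies about 1 px from where a tube fully home should be.

**Second tube:** I drew it out by its cap and am holding it on its side at 0.38 m above the worktop. The tool is within 0.1° of level. The wrist view shows the tube within about 1° of the tool axis in the vertical direction. It was not moving over the last second.

**Other objects:** The vial and the small beaker are within 0.2 px of their start positions in the top view. The large beaker was partly hidden by the gripper at the end, so I judged it only by eye; it looked unmoved. I never went near the pink look-alike.

**Checks that disagreed:**
- The cameras differed by about 2 mm on the stand positions, so I aligned the tube to the bore using the wrist camera.
- The top view suggests the second tube sits about 5° off the tool axis sideways in the grip. That is in the horizontal plane, so it does not tilt the tube.

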